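# Fit the carousel on the tube rotator and start it

### The arm

A 6-joint arm with a two-finger parallel gripper is mounted at the origin on the work surface. World frame = base frame: x ahead of the robot, y to its left, z up, the work surface at z = 0. Lengths are in m, angles in rad, forces in N, time in s.
With the tool pointing down it reaches from about 0.35 to 0.775 m from the base axis. Payload 7.3 kg.
Tool frame: the origin (TCP) lies midway between the tips of the shut fingers; the grasp point (between the pads) lies 19 mm behind it (robot.grasp_offset is the z of the grasp point in the tool frame, in m); z points along the fingers, y is the direction in which the jaws open and shut (so a half turn about z gives the same grasp; the last joint's range is limited). The gripper opens to 92 mm and grips with 3 to 60 N. Pads are 19 mm wide; open, the fingers measure 130 mm over their backs; the gripper's body (75 mm by 190 mm) begins 47 mm behind the grasp point.
Start: joints at [-1.252, 0.342, 1.524, -0, 1.275, -0.146], TCP at [0.235, -0.469, 0.195] pointing down, gripper open.
Joint ranges: [-2.53, 2.53], [-0.77, 2.02], [0.04, 2.7], [-1, 4.14], [0.28, 2.66], [-3.11, 3.11]. Speed limits (rad/s): [2.57, 2.57, 3.14, 3.14, 3.14, 3.14].

### API

Orientations are given as [roll, pitch, yaw] about the fixed x, y, z axes, in that order (R = Rz(yaw) Ry(pitch) Rx(roll)).
In Python, from cell import observe, imaging, workorder, robot gives the robot as it stands. The module is installed in compiled form; this text tells all that it offers.
- The arm moves only by the tool send_rows, never from a script. Its argument "series" is a list of rows, each a list of 7 numbers: the shift along the tool's x, y, z in m, then the turn, a rotation vector about the tool's x, y, z in rad, then the closure, from 0 (fully open) to 1 (shut). A call has 1 to 5 rows; each row shifts and turns the commanded pose from where the row before left it, along the tool's axes as they then stand; what a row does not reach is not made up. A row lasts 1/12 s, in which the tool goes at most 41.7 mm and 7.16 degrees, less where a joint would pass 70% of its speed; a pose out of reach is approached as far as the arm can. A call is refused whole if a number of a shift passes 0.0417 or a number of a turn 0.125, either way. A call with a gripper value outside its range is refused whole. The fingers move at their own pace and stop on an object; "newtons" is the grip in N (left out, the last holds). Time passes only in rows, so rows that do not move let the fingers close. It gives the time, the measured TCP pose, the force and the opening at its end, in the units of the state.
- observe(): the state, without advancing time (a new reading comes with each control period).
- imaging.read_camera(name): name is "scene" or "top"; returns a dict with "color" (480x640x3 uint8, red, green, blue), "range_z" (480x640 float32, m along the optical axis (not along the pixel's ray), 0 where there is no reading), "vfov" (degrees; the focal length in pixels is half the picture's height over the tangent of half this angle, whatever the lens; pixels are square), "cx", "cy" (the principal point, pixels), "T" (4x4, takes a point from camera to world coordinates). Camera axes: x right, y down, z forward; pixel columns grow to the right and rows downward; lengths in m; the calibration is good to about 2 mm. A picture is of the moment at which its call begins.
- workorder.hand_in(): hands the job in, once; it reports no verdict.
The state is a dict: "time": time; "qpos": joint angles; "qvel": joint speeds; "joint_efforts": joint torques, N m; "tool_pos": TCP position; "tool_rot": TCP orientation; "contact_force": force on the tool from outside, world axes, zero at the start; "torque": the same for the moment, N m; "opening": finger opening in m.
Only numpy, scipy, OpenCV 4.12 (cv2) and the standard library are available. Lean on these libraries where they do the work, as an engineer would, in place of code of your own. Each camera call takes 0.05 s, during which the arm holds its last target.

### The job

Pick up the blue carousel disc, turn it so that the keyway in its hub matches the orange key on the tube rotator's leaning shaft, slide it fully home on the shaft and let go. Only then press the yellow, the blue and the green key of the key pad fully down, in that order and one at a time. Leave the red key alone and do not disturb the bottle, tube rack, dishes or glove box.

Things in the scene. Friction and masses are not known exactly. Their poses are not given: they have to be found in the camera images.
- carousel: Loose tube carousel, 180 g, flat on the bench: blue disc 124 mm across, 6 mm thick, with a white square hub in its middle. Origin: centre of the underside; z up along the hub, x towards the keyway and the orange stripes on hub and disc. Eight grey rim holders, 52 mm from the axis at 22.5 degrees from x and then every 45, rise to 9.6 mm.
- hub_top (a point): Centre of the hub's top, 44 mm above the carousel's underside, axes as the carousel's. The hub is 36 x 36 mm with its flat sides facing +-x and +-y: grip it by these. Through bore, octagonal, 18 mm across flats, and one keyway 8 mm wide from the bore out through the hub's +x side.
- rotator: Fixed white tube rotator: base about 190 x 150 mm, 35 mm high, motor housing leaning over it. Origin: on the bench, straight below the shaft seat, which is 130 mm above the bench. The shaft leans 30 degrees from vertical towards the rotator's own -x (roughly towards the robot).
- shaft_seat (a point): Centre of the seat: the dark flange (44 mm across x 8 mm) at the root of the steel shaft. z points out along the shaft, x towards the orange key (an orange line runs on from it over the flange). The shaft turns only stiffly (0.2 N m). The carousel is home when its underside rests on the flange: its origin on this point, its x and z along this x and z.
- shaft_tip (a point): Tip of the shaft, on its axis, 34 mm from the seat, axes as the seat's. The shaft is 16 mm across, its last 3 mm tapered. The orange key is 6 mm wide, reaches 13 mm from the axis and runs from the seat up to 20 mm (a narrower lead-in to 22 mm), so the last 12 mm of the shaft is plain.
- pad: Fixed grey key pad, 120 x 120 x 20 mm, flat on the bench, with four round spring keys in black rings (40 mm across, 12 mm high) in a 2 x 2 pattern along its x and y, 52 mm apart. Origin: centre of the underside.
- key_yellow (a joint): Travel in m of the yellow spring key: 0 up, 0.006 fully down (about 4 N; it starts to move at about 1.2 N and springs back). The four keys change places on the pad from start to start.
- key_blue (a joint): Travel in m of the blue spring key: 0 up, 0.006 fully down (about 4 N; it starts to move at about 1.2 N and springs back). The four keys change places on the pad from start to start.
- key_green (a joint): Travel in m of the green spring key: 0 up, 0.006 fully down (about 4 N; it starts to move at about 1.2 N and springs back). The four keys change places on the pad from start to start.
- key_red (a joint): Travel in m of the red spring key: 0 up, 0.006 fully down (about 4 N; it starts to move at about 1.2 N and springs back). The four keys change places on the pad from start to start.
- key_yellow_top (a point): Centre of the top face of the round yellow key (24 mm across); it moves with the key and, with the key up, is 42 mm above the bench. Press straight down.
- key_blue_top (a point): Centre of the top face of the round blue key (24 mm across); it moves with the key and, with the key up, is 42 mm above the bench. Press straight down.
- key_green_top (a point): Centre of the top face of the round green key (24 mm across); it moves with the key and, with the key up, is 42 mm above the bench. Press straight down.
- key_red_top (a point): Centre of the top face of the round red key (24 mm across); it moves with the key and, with the key up, is 42 mm above the bench. Press straight down.
- bottle: Bystander: clear bottle, 60 mm across, 150 mm tall, 300 g. Origin: centre of the underside.
- rack: Bystander: orange tube rack, 70 x 120 mm, 68 mm tall with its tube caps, 400 g. Origin: centre of the underside.
- dish: Bystander: stack of two closed clear dishes, 60 mm across, 28 mm tall, in front of the rotator. Origin: centre of the underside.
- glovebox: Bystander: glove box, cardboard and blue, 230 x 120 x 70 mm. Origin: centre of the underside.
Things that resemble listed ones, but are neither listed nor needed, are in the scene too. There is more than one size of the rotator; the job needs the middle-sized.

How it is judged:
On the way, in this order (a step that is already met when the one before it is completed fails the run):
1. the carousel is fully home on the keyed shaft and let go (distance between carousel and shaft_seat below 0.005 m and z of carousel in the frame of shaft_seat below 0.004 m and angle between the z axis of carousel and the z axis of shaft_seat, either way round below 0.09 rad and angle between the x axis of carousel and the x axis of shaft_seat, either way round below 0.2 rad and contact force between the fingers and carousel below 0.1 N), for 0.2 s.
2. then the yellow key is pressed (value of joint key_yellow above 0.0045 m), for 0.05 s.
3. then the blue key is pressed (value of joint key_blue above 0.0045 m), for 0.05 s.
4. then the green key is pressed (value of joint key_green above 0.0045 m), for 0.05 s.
At the end, for the whole second after the job is handed in: The carousel sits on the shaft with its underside on the flange (origin within 5 mm of the seat centre and no more than 4 mm up the shaft, axes within 5 degrees, keyway on the key), at rest and released, and all four keys are up again (less than 2 mm down) (all of step 1 and value of joint each of key_yellow, key_blue, key_green, key_red below 0.002 m and linear speed of carousel below 0.02 m/s); the robot touches nothing.
It fails at once if the red key is pressed (2 mm or more) (value of joint key_red above 0.002 m).
It fails at once if a key is pressed (2 mm or more) before the carousel is home (value of joint any of key_yellow, key_blue, key_green, key_red above 0.002 m and not (z of carousel in the frame of shaft_seat below 0.006 m and angle between the z axis of carousel and the z axis of shaft_seat, either way round below 0.09 rad and angle between the x axis of carousel and the x axis of shaft_seat, either way round below 0.2 rad)).
It fails at once if two keys are down at the same time (value of joint each of key_yellow, key_blue above 0.002 m or value of joint each of key_yellow, key_green above 0.002 m or value of joint each of key_blue, key_green above 0.002 m).
It fails at once if the bottle, tube rack, dishes or glove box is moved more than 20 mm or tipped over (distance of any of bottle, rack, dish, glovebox from where it was at the start of the episode above 0.02 m or angle between any of bottle, rack, dish, glovebox's own z axis and vertical above 0.3 rad).
It also fails if it takes over 72 s, if anything falls off the work surface, if the arm or the gripper's body presses on something with over 40 N, if the wrist force passes 120 N, or if a joint passes its speed limit or range.

## Working session

There is one attempt and no reset: what is moved stays moved. The work goes in short steps, Python scripts to look and compute and a tool call to move; the robot and the scene stay as the last step left them, time stands still between calls to the robot, and variables do not carry over. Pictures are saved under pics/ and viewed, and the job is handed in when it is done.

Besides the shell and the picture viewer there is one more tool, called as name(argument=value, ...) on one line, values as JSON. send_rows: Moves the arm, as the interface text tells. Its arguments: {"type":"object","properties":{"series":{"type":"array","items":{"type":"array","items":{"type":"number"}}},"newtons":{"type":"number"}},"required":["series"]}

```bash
mkdir -p pics
cat > h.py <<'E'
import numpy as np, cv2
from cell import observe, imaging, workorder, robot
def cam(n):
    d=imaging.read_camera(n); d['f']=240/np.tan(np.radians(d['vfov'])/2); return d
def save(d,name,crop=None,s=1):
    im=d['color'][:,:,::-1]
    if crop: x0,y0,x1,y1=crop; im=im[y0:y1,x0:x1]
    im=cv2.resize(im,None,fx=s,fy=s,interpolation=cv2.INTER_CUBIC) if s!=1 else im
    cv2.imwrite('pics/'+name+'.png',np.ascontiguousarray(im))
def pt(d,u,v,z=None):
    u=np.asarray(u,float);v=np.asarray(v,float)
    r=np.stack([(u-d['cx'])/d['f'],(v-d['cy'])/d['f'],np.ones_like(u)],-1)
    if z is None:
        k=d['range_z'][np.round(v).astype(int),np.round(u).astype(int)]
        return (r*k[...,None])@d['T'][:3,:3].T+d['T'][:3,3]
    w=r@d['T'][:3,:3].T; o=d['T'][:3,3]
    return o+w*((z-o[2])/w[...,2])[...,None]
def cloud(d):
    v,u=np.mgrid[0:480,0:640]; return pt(d,u,v)
def proj(d,p):
    q=(np.asarray(p)-d['T'][:3,3])@d['T'][:3,:3]
    return np.stack([q[...,0]/q[...,2]*d['f']+d['cx'],q[...,1]/q[...,2]*d['f']+d['cy']],-1)
E
python3 - <<'E'
from h import *
for n in ['scene','top']:
    d=cam(n); save(d,n+'0'); print(n,d['f'],d['cx'],d['cy'],d['T'].round(3).tolist(), d['range_z'].min())
    np.savez('/tmp/'+n+'0.npz',**d)
s=observe(); print(s); print(robot.grasp_offset, [x for x in dir(robot) if x[0]!='_'])
E
```

```text
scene 585.3043593203635 314.8855969641503 226.94301891802004 [[-0.608, 0.519, -0.601, 1.417], [0.794, 0.388, -0.469, 0.77], [-0.01, -0.762, -0.648, 1.169], [0.0, 0.0, 0.0, 1.0]] 0.0
top 528.8964260849202 326.9954190042662 237.15833146682326 [[-0.022, -0.997, 0.074, 0.329], [-1.0, 0.022, 0.004, 0.028], [-0.006, -0.074, -0.997, 1.758], [0.0, 0.0, 0.0, 1.0]] 0.0
{'time': 0.1, 'qpos': array([-1.25202195e+00,  3.42671614e-01,  1.52489094e+00, -1.03134725e-05,
        1.27540340e+00, -1.46002930e-01]), 'qvel': array([ 0.00031844, -0.00150669,  0.00061804,  0.00087539, -0.00023966,
        0.0010917 ]), 'joint_efforts': array([ 1.84120116e-03, -4.32003701e+01, -2.44693333e+01,  7.19124824e-02,
        5.24965615e-02, -1.94714755e-05]), 'tool_pos': array([ 0.23520832, -0.46892363,  0.19481552]), 'tool_rot': array([-3.14023253e+00, -1.90036976e-04,  4.64780188e-01]), 'contact_force': array([ 0.30084919, -0.21717281,  0.56084137]), 'torque': array([-0.01471337, -0.02823861, -0.02695157]), 'opening': 0.09151339817677329}
-0.0188 ['IKError', 'grasp_offset']
```

View pics/scene0.png

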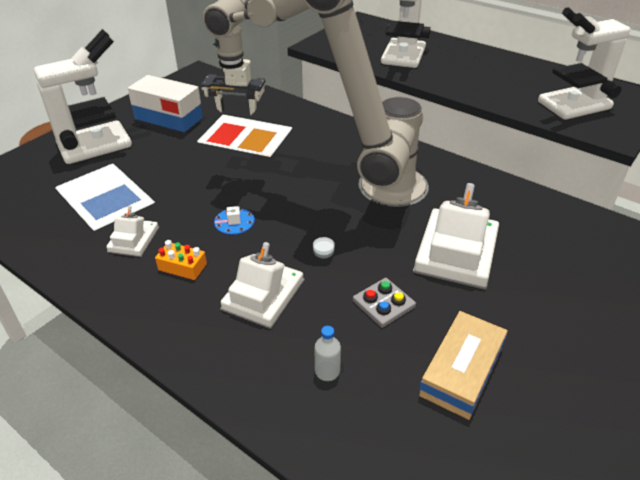

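View pics/top0.png

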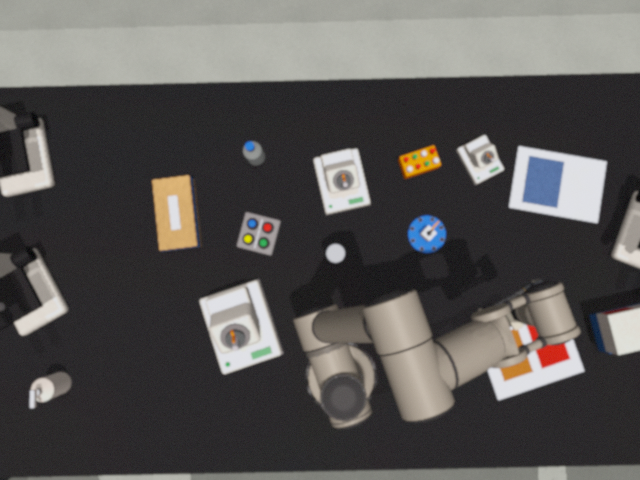

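Three rotators can be seen: the small one at top px (481,158), one at (342,180) and the biggest at (240,325). The middle one should be (342,180), where the dish stands in front. The carousel is at (427,233) and the pad at (259,233). I'll check the sizes and enlarge the crops.

```bash
cat > crop.py <<'E'
from h import *
L=lambda n: dict(np.load('/tmp/'+n+'.npz'))
t=L('top0'); s=L('scene0')
def c(d,x0,y0,w,h,k): return cv2.resize(np.ascontiguousarray(d['color'][y0:y0+h,x0:x0+w,::-1]),(400,300),interpolation=cv2.INTER_CUBIC)
im=np.vstack([np.hstack([c(t,302,140,80,60,5),c(t,387,203,80,60,5)]),np.hstack([c(s,215,235,100,75,4),c(s,195,190,80,60,5)])])
cv2.imwrite('pics/crops0.png',im)
for n,d in [('t',t),('s',s)]:
    P=cloud(d); hsv=cv2.cvtColor(d['color'],cv2.COLOR_RGB2HSV)
    white=((hsv[...,1]<50)&(hsv[...,2]>120)&(P[...,2]>.015)&(P[...,2]<.2)&(d['range_z']>0)).astype(np.uint8)
    k,lab,st,ce=cv2.connectedComponentsWithStats(white)
    for i in range(1,k):
        if st[i,4]>150:
            m=lab==i; X=P[m]; mm=m&(abs(P[...,2]-.035)<.006)
            r=cv2.minAreaRect(X[:,:2].astype(np.float32)*1000)
            print(n,ce[i].round(),st[i,4],'rect',[np.round(a,1) for a in r],'zmax',X[:,2].max().round(3))
E
python3 crop.py
```

```text
t [ 31. 168.] 1785 rect [array([ 731. , 1043.1]), array([209.8, 172.7]), np.float64(9.3)] zmax 0.134
t [480. 159.] 1151 rect [array([ 705.8, -477.7]), array([132.8, 107.1]), np.float64(25.4)] zmax 0.117
t [253. 152.] 160 rect [array([732. , 265.6]), array([43.7, 53.2]), np.float64(36.5)] zmax 0.124
t [340. 180.] 2461 rect [array([642.3, -15.1]), array([190.9, 150.3]), np.float64(11.6)] zmax 0.168
t [174. 212.] 350 rect [array([546.1, 525.8]), array([112.6,  34.7]), np.float64(4.3)] zmax 0.081
t [630. 238.] 1131 rect [array([ 449.5, -943. ]), array([ 92.1, 219.2]), np.float64(86.3)] zmax 0.131
t [258. 234.] 693 rect [array([475.9, 262.5]), array([118.8, 117.5]), np.float64(74.0)] zmax 0.04
t [335. 253.] 259 rect [array([403.3,  11.5]), array([55.8, 55.9]), np.float64(88.6)] zmax 0.038
t [ 41. 300.] 1738 rect [array([ 286. , 1004.6]), array([207.1, 174.4]), np.float64(24.9)] zmax 0.147
t [239. 325.] 4448 rect [array([173.3, 323.7]), array([252.9, 203.3]), np.float64(17.6)] zmax 0.185
t [625. 330.] 1222 rect [array([ 144.7, -871.3]), array([125.4, 114.1]), np.float64(9.5)] zmax 0.15
t [
[... 1088 characters left out ...]
] zmax 0.187
s [130. 233.] 1331 rect [array([ 710.2, -479.4]), array([140., 110.]), np.float64(26.2)] zmax 0.117
s [233. 214.] 172 rect [array([ 464.6, -296.5]), array([46.5, 37.4]), np.float64(46.1)] zmax 0.05
s [323. 245.] 288 rect [array([406.2,   9.2]), array([64.3, 61.8]), np.float64(5.5)] zmax 0.035
s [261. 288.] 3444 rect [array([644.7, -15.5]), array([194.8, 152.4]), np.float64(11.8)] zmax 0.142
s [383. 302.] 846 rect [array([475.8, 262.3]), array([122. , 123.6]), np.float64(73.9)] zmax 0.045
s [466. 353.] 542 rect [array([545.3, 525.7]), array([113.2,  31.7]), np.float64(6.1)] zmax 0.078
s [327. 357.] 861 rect [array([741.4, 273.8]), array([51.7, 57.5]), np.float64(49.3)] zmax 0.132
```

View pics/crops0.png

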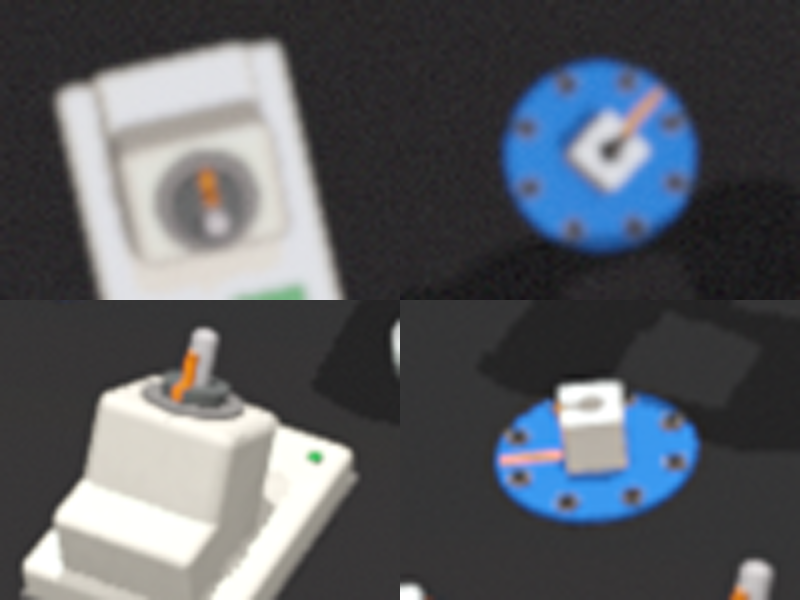

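The rotator at (342,180) measures 191×150 mm (the others are 133×107 and 253×203), so it is the one meant. Next come the carousel pose, the shaft and the pad.

```bash
cat > meas.py <<'E'
from h import *
L=lambda n: dict(np.load('/tmp/'+n+'.npz'))
t=L('top0'); s=L('scene0')
for n,d,roi in [('t',t,(385,190,470,275)),('s',s,(205,190,265,240))]:
    hsv=cv2.cvtColor(d['color'],cv2.COLOR_RGB2HSV); P=cloud(d)
    M=np.zeros((480,640),bool); M[roi[1]:roi[3],roi[0]:roi[2]]=1
    H,S,V=[hsv[...,i].astype(int) for i in range(3)]
    blue=M&(H>95)&(H<125)&(S>120)&(V>80)
    c=max(cv2.findContours(blue.astype(np.uint8),cv2.RETR_EXTERNAL,cv2.CHAIN_APPROX_NONE)[0],key=cv2.contourArea).reshape(-1,2)
    Q=pt(d,c[:,0],c[:,1],.004)[:,:2]
    # circle fit on outline, robust to hub occlusion
    for _ in range(4):
        A=np.c_[2*Q,np.ones(len(Q))]; x=np.linalg.lstsq(A,(Q**2).sum(1),rcond=None)[0]
        r=np.sqrt(x[2]+x[:2]@x[:2]); e=np.linalg.norm(Q-x[:2],axis=1)-r; Q=Q[abs(e)<max(.0015,2*e.std())]
    print(n,'disc c',x[:2].round(4),'r',r.round(4), 'z blue',np.median(P[blue][:,2]).round(4))
    orange=M&((H<14)|(H>165))&(S>60)&(V>130)
    v,u=np.nonzero(orange); zo=P[orange][:,2]
    Z=np.where(zo>.025,.044,.006); Q=np.array([pt(d,a,b,z) for a,b,z in zip(u,v,Z)])
    lo=Z<.01
    dd=Q[:,:2]-x[:2]; print('stripe ang disc',np.degrees(np.arctan2(*dd[lo].mean(0)[::-1])).round(1),'n',lo.sum(), 'hub',np.degrees(np.arctan2(*dd[~lo].mean(0)[::-1])).round(1),(~lo).sum())
    hub=M&(S<60)&(V>120)&(P[...,2]>.038)&(P[...,2]<.05)
    v,u=np.nonzero(hub); q=pt(d,u,v,.044)[:,:2]; rr=cv2.minAreaRect((q*1000).astype(np.float32)); print('hub',rr, 'z',np.median(P[hub][:,2]).round(4))
    # pad
    red={'yellow':(20,35),'blue':(100,125),'green':(45,85),'red':None}
    m=np.zeros((480,640),bool); b=(235,210,285,260) if n=='t' else (352,275,415,325)
    m[b[1]:b[3],b[0]:b[2]]=1
    for k,rg in red.items():
        h=((H<8)|(H>172)) if rg is None else (H>=rg[0])&(H<=rg[1])
        kk=m&h&(S>130)&(V>70); v,u=np.nonzero(kk); print(k,u.mean().round(1),v.mean().round(1),kk.sum(),pt(d,u.mean(),v.mean(),.042).round(4), 'z',np.median(P[kk][:,2]).round(4))
E
python3 meas.py
```

```text
t disc c [ 0.4624 -0.2937] r 0.0605 z blue 0.0041
stripe ang disc -46.9 n 3 hub -45.8 1
hub ((462.3252258300781, -293.30242919921875), (36.538658142089844, 37.019615173339844), 43.48628616333008) z 0.0431
yellow 247.8 238.4 59 [0.4578 0.2926 0.042 ] z 0.0377
blue 251.7 223.2 53 [0.5073 0.2795 0.042 ] z 0.0391
green 263.0 242.3 42 [0.444  0.2433 0.042 ] z 0.0396
red 267.0 227.0 61 [0.4938 0.2296 0.042 ] z 0.0392
s disc c [ 0.4645 -0.2921] r 0.0597 z blue 0.0063
stripe ang disc -50.3 n 16 hub -61.0 2
hub ((465.5440673828125, -295.3574523925781), (44.970367431640625, 37.370399475097656), 45.88673782348633) z 0.0434
yellow 398.4 296.4 70 [0.463  0.2979 0.042 ] z 0.0392
blue 383.4 305.5 69 [0.5132 0.2836 0.042 ] z 0.0398
green 384.9 284.9 53 [0.4491 0.2475 0.042 ] z 0.0416
red 370.3 293.6 69 [0.4989 0.2339 0.042 ] z 0.04
```

Run:
```python
from h import *
L=lambda n: dict(np.load('/tmp/'+n+'.npz'))
t=L('top0'); s=L('scene0')
def c(d,x0,y0,w,h): return cv2.resize(np.ascontiguousarray(d['color'][y0:y0+h,x0:x0+w,::-1]),(400,500),interpolation=cv2.INTER_CUBIC)
cv2.imwrite('pics/shaft0.png',np.hstack([c(t,324,155,40,50),c(s,244,235,40,50)]))
a=np.radians(11.7); zc=np.array([-np.sin(np.pi/6)*np.cos(a),-np.sin(np.pi/6)*np.sin(a),np.cos(np.pi/6)])
for n,d,roi in [('t',t,(330,162,360,200)),('s',s,(244,238,284,275))]:
    hsv=cv2.cvtColor(d['color'],cv2.COLOR_RGB2HSV); P=cloud(d)
    M=np.zeros((480,640),bool); M[roi[1]:roi[3],roi[0]:roi[2]]=1
    H,S,V=[hsv[...,i].astype(int) for i in range(3)]
    o=M&((H<18)|(H>170))&(S>110)
    v,u=np.nonzero(o)
    for i in np.argsort(v): print(n,u[i],v[i],d['color'][v[i],u[i]],P[v[i],u[i]].round(4))
```

```text
t 342 174 [164 118  90] [ 0.6443 -0.0163  0.1377]
t 343 174 [173 119  83] [ 0.6432 -0.0192  0.1431]
t 342 175 [178 121  71] [ 0.6394 -0.0159  0.1467]
t 343 175 [192 127  58] [ 0.6404 -0.0192  0.1412]
t 344 175 [174 122  80] [ 0.6405 -0.0223  0.1401]
t 342 176 [182 124  72] [ 0.6384 -0.0162  0.1358]
t 343 176 [198 131  56] [ 0.6374 -0.0191  0.1407]
t 344 176 [182 125  76] [ 0.6388 -0.0224  0.1331]
t 342 177 [172 118  77] [ 0.6345 -0.016   0.14  ]
t 343 177 [189 122  53] [ 0.6336 -0.0189  0.1441]
t 344 177 [177 116  68] [ 0.6357 -0.0224  0.1324]
t 342 178 [153 109  85] [ 0.6321 -0.016   0.136 ]
t 343 178 [171 107  54] [ 0.6312 -0.019   0.1403]
t 344 178 [169 109  61] [ 0.6317 -0.0222  0.137 ]
t 343 179 [166 107  65] [ 0.6259 -0.0186  0.1523]
t 344 179 [175 112  65] [ 0.6259 -0.0216  0.1517]
t 345 179 [157 111  84] [ 0.6292 -0.0253  0.1334]
t 343 180 [168 120  91] [ 0.6224 -0.0184  0.1543]
t 344 180 [177 122  85] [ 0.6226 -0.0215  0.1528]
s 261 248 [114  74  54] [ 0.628  -0.0226  0.1578]
s 262 248 [207 136  78] [ 0.6228 -0.0242  0.1531]
s 263 248 [216 158 116] [ 0.62   -0.0233  0.1515]

[... 1249 characters left out ...]

s 259 256 [222 144  77] [ 0.6426 -0.0178  0.1433]
s 260 256 [230 148  55] [ 0.6397 -0.0171  0.1416]
s 261 256 [222 140  49] [ 0.6367 -0.0165  0.1397]
s 262 256 [194 125  74] [ 0.6335 -0.0161  0.1375]
s 258 257 [212 129  63] [ 0.642  -0.0224  0.1367]
s 259 257 [236 142  35] [ 0.6423 -0.0185  0.1392]
s 260 257 [212 134  68] [ 0.6402 -0.017   0.1384]
s 261 257 [176 123  89] [ 0.6406 -0.0129  0.1411]
s 258 258 [214 129  54] [ 0.6469 -0.0177  0.1396]
s 259 258 [228 137  37] [ 0.6451 -0.0159  0.1393]
s 260 258 [183 120  83] [ 0.642  -0.0155  0.1372]
s 258 259 [203 129  73] [ 0.6475 -0.0175  0.1367]
s 259 259 [211 129  55] [ 0.6472 -0.0141  0.1384]
s 260 259 [163 112  84] [ 0.6443 -0.0135  0.1365]
```

View pics/shaft0.png

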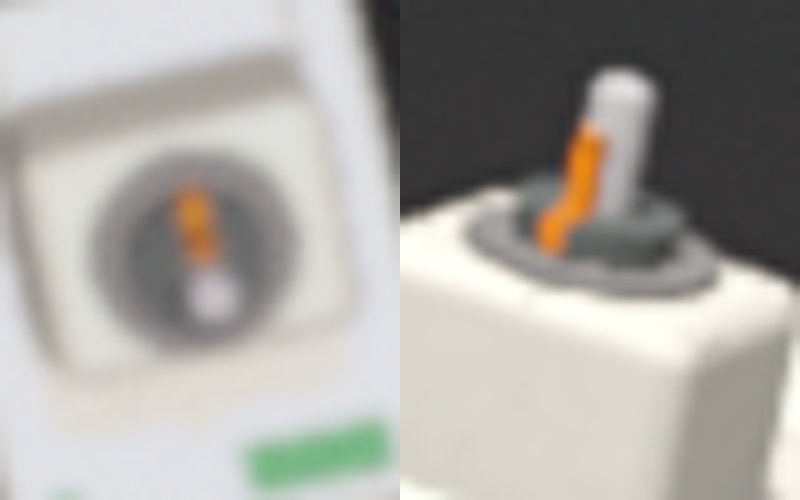

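```bash
cat > fr.py <<'E'
from h import *
L=lambda n: dict(np.load('/tmp/'+n+'.npz'))
def axes(az):
    a=np.radians(az); z=np.array([-.5*np.cos(a),-.5*np.sin(a),np.cos(np.pi/6)])
    y=np.array([-np.sin(a),np.cos(a),0]); return np.cross(y,z),y,z   # ex up-slope
E
python3 - <<'E'
from fr import *
t=L('top0'); s=L('scene0')
print('tip t',pt(t,344.8,184.3,.1594).round(4),'s',pt(s,266,243,.1594).round(4))
ex,ey,z=axes(11.7)
P=cloud(s); T=cloud(t)
# flange top: dark points lying near plane; project in scene + dark mask
for n,d,roi in [('t',t,(330,160,360,200)),('s',s,(250,245,280,268))]:
    C=cloud(d);V=d['color'].max(2).astype(int); S=V-d['color'].min(2)
    # circle of dark flange
    m=np.zeros(V.shape,bool); m[roi[1]:roi[3],roi[0]:roi[2]]=1
    m&=(V<115)&(S<25)&(C[...,2]>.09)&(C[...,2]<.16)
    k,lab,st,ce=cv2.connectedComponentsWithStats(m.astype(np.uint8))
    i=1+np.argmax(st[1:,4]); X=C[lab==i]; print(n,'dark',ce[i],st[i], X.mean(0).round(4), 'along z',(X@z).mean())
# candidate seats
for tip in [pt(t,344.8,184.3,.1594),pt(s,266,243,.1594)]:
    seat=tip-.034*z; print('seat',seat.round(4), 't px',proj(t,seat).round(1),'s px',proj(s,seat).round(1),'flange extremes t', proj(t,np.array([seat+.022*ey,seat-.022*ey,seat+.022*ex,seat-.022*ex])).round(1).tolist(),'s',proj(s,np.array([seat+.022*ey,seat-.022*ey,seat+.022*ex,seat-.022*ex])).round(1).tolist())
E
```

```text
tip t [ 0.6081 -0.0234  0.1594] s [ 0.6071 -0.0236  0.1594]
t dark [339.19047619 180.85714286] [337 175   5  12  42] [ 0.6242 -0.0072  0.131 ] along z -0.19146726206512057
s dark [266.42105263 259.26315789] [261 258  12   4  38] [ 0.6305 -0.0042  0.1304] along z -0.1953481308377938
seat [ 0.6247 -0.02    0.13  ] t px [343.3 180.7] s px [263.3 255.6] flange extremes t [[336.4, 182.2], [350.2, 179.1], [342.0, 174.1], [344.6, 187.2]] s [[270.7, 258.1], [256.0, 253.2], [259.3, 257.1], [267.2, 254.2]]
seat [ 0.6237 -0.0202  0.13  ] t px [343.4 181. ] s px [263.5 255.4] flange extremes t [[336.5, 182.6], [350.3, 179.4], [342.1, 174.4], [344.7, 187.5]] s [[270.9, 257.9], [256.2, 252.9], [259.5, 256.9], [267.4, 254.0]]
```

Run:
```python
from fr import *
t=L('top0'); s=L('scene0')
ex,ey,z=axes(11.7); seat=np.array([.6242,-.0201,.13])
def ray(d,u,v):
    w=d['T'][:3,:3]@np.array([(u-d['cx'])/d['f'],(v-d['cy'])/d['f'],1]); return d['T'][:3,3],w/np.linalg.norm(w)
for n,d,rows,cols in [('t',t,range(172,182),(339,349)),('s',s,range(248,262),(255,267))]:
    for v in rows:
        c=d['color'][v,cols[0]:cols[1]].astype(float); w=np.clip(c[:,0]-c[:,2]-30,0,None)
        if w.sum()<40: continue
        u=(w*np.arange(*cols)).sum()/w.sum()
        o,r=ray(d,u,v)
        # lateral distance to axis, and height along axis at closest approach
        nn=np.cross(r,z); nn/=np.linalg.norm(nn); lat=(o-seat)@nn
        k=-((o-seat)@z)/(r@z); p=o+k*r-seat
        A=np.c_[z,-r]; h=np.linalg.lstsq(A,o-seat,rcond=None)[0][0]
        print(n,v,round(u,2),'w',round(w.sum()/160,2),'lat mm',round(lat*1e3,1),'h',round(h*1e3,1),'seat-plane xy mm',round(p@ex*1e3,1),round(p@ey*1e3,1),'ang',round(np.degrees(np.arctan2(p@ey,p@ex)),1))
    q=(d['T'][:3,3]-seat); print('cam az',np.degrees(np.arctan2(q@ey,q@ex)))
```

```text
t 174 342.89 w 0.9 lat mm -7.1 h -58.6 seat-plane xy mm 22.2 -2.8 ang -7.1
t 175 342.87 w 1.7 lat mm -5.8 h -50.1 seat-plane xy mm 19.0 -2.1 ang -6.3
t 176 342.98 w 1.89 lat mm -4.8 h -41.2 seat-plane xy mm 15.7 -1.8 ang -6.7
t 177 343.14 w 1.73 lat mm -4.1 h -32.2 seat-plane xy mm 12.4 -1.7 ang -8.0
t 178 343.43 w 1.46 lat mm -3.7 h -22.9 seat-plane xy mm 9.0 -2.0 ang -12.5
t 179 343.66 w 1.36 lat mm -3.1 h -13.8 seat-plane xy mm 5.6 -2.1 ang -20.4
t 180 343.78 w 0.94 lat mm -2.3 h -5.2 seat-plane xy mm 2.3 -1.9 ang -38.5
cam az 10.608310193915614
s 248 262.32 w 1.33 lat mm -6.6 h 19.3 seat-plane xy mm -59.3 -34.9 ang -149.5
s 249 262.35 w 2.62 lat mm -6.0 h 16.6 seat-plane xy mm -50.7 -30.2 ang -149.2
s 250 262.15 w 3.11 lat mm -6.0 h 13.9 seat-plane xy mm -41.7 -26.0 ang -148.0
s 251 261.9 w 3.14 lat mm -6.1 h 11.1 seat-plane xy mm -32.6 -21.9 ang -146.1
s 252 261.8 w 2.89 lat mm -5.9 h 8.4 seat-plane xy mm -24.0 -17.7 ang -143.6
s 253 261.74 w 2.78 lat mm -5.5 h 5.8 seat-plane xy mm -15.6 -13.4 ang -139.4
s 254 261.57 w 2.78 lat mm -5.5 h 3.0 seat-plane xy mm -7.1 -9.3 ang -127.2
s 255 261.12 w 3.11 lat mm -6.1 h 0.1 seat-plane xy mm 2.1 -5.7 ang -69.5
s 256 260.23 w 3.51 lat mm -7.9 h -3.0 seat-plane xy mm 12.4 -2.9 ang -13.1
s 257 259.27 w 3.03 lat mm -9.8 h -6.1 seat-plane xy mm 22.7 -0.2 ang -0.4
s 258 258.73 w 2.39 lat mm -10.6 h -9.0 seat-plane xy mm 31.7 3.1 ang 5.6
s 259 258.77 w 1.76 lat mm -10.0 h -11.7 seat-plane xy mm 39.2 7.3 ang 10.6
s 260 258.88 w 0.38 lat mm -9.2 h -14.3 seat-plane xy mm 46.4 11.5 ang 14.0
cam az 24.72269340451651
```

```bash
cat > plan.py <<'E'
from h import *
from scipy.spatial.transform import Rotation as Ro
def plan(pos,R,n=None,grip=0,nd=4):
    s=observe(); p=s['tool_pos']; R0=Ro.from_euler('xyz',s['tool_rot']); w=(R0.inv()*R).as_rotvec(); D=np.array(pos)-p
    k=max(np.linalg.norm(w)/.12,np.linalg.norm(D)/.039); n=n or int(np.ceil(k))
    print('dist',D.round(4),'turn deg',np.degrees(w).round(2),'rows',n)
    Rc=R0
    for i in range(n):
        print([*(Rc.inv().apply(D/n).round(nd).tolist()),*((w/n).round(nd).tolist()),grip]); Rc=Rc*Ro.from_rotvec(w/n)
def down(yaw): return Ro.from_euler('xyz',[np.pi,0,np.radians(yaw)])
E
python3 - <<'E'
from plan import *
plan([.4624,-.2935,.12],down(-46))
E
```

```text
dist [ 0.2272  0.1754 -0.0748] turn deg [-7.000e-02  4.000e-02  7.263e+01] rows 11
[0.0256, -0.005, 0.0068, -0.0001, 0.0001, 0.1152, 0]
[0.0249, -0.0079, 0.0068, -0.0001, 0.0001, 0.1152, 0]
[0.0238, -0.0107, 0.0068, -0.0001, 0.0001, 0.1152, 0]
[0.0224, -0.0134, 0.0068, -0.0001, 0.0001, 0.1152, 0]
[0.0207, -0.0159, 0.0068, -0.0001, 0.0001, 0.1152, 0]
[0.0188, -0.0181, 0.0068, -0.0001, 0.0001, 0.1152, 0]
[0.0165, -0.0202, 0.0068, -0.0001, 0.0001, 0.1152, 0]
[0.0141, -0.0219, 0.0068, -0.0001, 0.0001, 0.1152, 0]
[0.0115, -0.0234, 0.0068, -0.0001, 0.0001, 0.1152, 0]
[0.0087, -0.0246, 0.0068, -0.0001, 0.0001, 0.1152, 0]
[0.0058, -0.0254, 0.0068, -0.0001, 0.0001, 0.1152, 0]
```

send_rows(series=[[0.0256,-0.005,0.0068,0,0,0.1152,0],[0.0249,-0.0079,0.0068,0,0,0.1152,0],[0.0238,-0.0107,0.0068,0,0,0.1152,0],[0.0224,-0.0134,0.0068,0,0,0.1152,0],[0.0207,-0.0159,0.0068,0,0,0.1152,0]])

```text
time: 0.52
tool_pos: [0.3393, -0.3885, 0.1608]
tool_rot: [-3.141, 0.0, -0.117]
contact_force: [1.4, -0.7, 0.6]
opening: 0.0918
```

send_rows(series=[[0.0188,-0.0181,0.0068,0,0,0.1152,0],[0.0165,-0.0202,0.0068,0,0,0.1152,0],[0.0141,-0.0219,0.0068,0,0,0.1152,0],[0.0115,-0.0234,0.0068,0,0,0.1152,0],[0.0087,-0.0246,0.0068,0,0,0.1152,0]])

```text
time: 0.93
tool_pos: [0.4425, -0.3087, 0.1267]
tool_rot: [3.142, 0.001, -0.693]
contact_force: [0.2, 0.9, -0.1]
opening: 0.0917
```

send_rows(series=[[0.0058,-0.0254,0.0068,0,0,0.1152,0],[0,0,0,0,0,0,0]])

```text
time: 1.1
tool_pos: [0.4645, -0.2905, 0.1189]
tool_rot: [-3.14, 0.003, -0.806]
contact_force: [-1.1, 0.9, 0.7]
opening: 0.0914
```

```bash
python3 - <<'E'
from plan import *
for n in ['scene','top']:
    d=cam(n); save(d,n+'1'); np.savez('/tmp/'+n+'1.npz',**d)
s=observe(); print(s['time'],s['tool_pos'],s['tool_rot'],s['qpos'],s['contact_force'])
plan([.4624,-.2935,.014],down(-46))
E
sed -i "s/L('top0')/L('top1')/;s/L('scene0')/L('scene1')/" meas.py; python3 meas.py
```

```text
1.2 [ 0.46243876 -0.293098    0.11995085] [ 3.14109841e+00  1.50574379e-03 -7.98434281e-01] [-7.04683086e-01  4.54150659e-01  1.57123413e+00 -3.90511172e-04
  1.11775329e+00  1.66471835e+00] [-0.68224227 -0.05620634 -0.54645621]
dist [-0.     -0.0004 -0.106 ] turn deg [0.03 0.09 0.25] rows 3
[0.0001, 0.0001, 0.0353, 0.0002, 0.0005, 0.0015, 0]
[0.0001, 0.0001, 0.0353, 0.0002, 0.0005, 0.0015, 0]
[0.0001, 0.0001, 0.0353, 0.0002, 0.0005, 0.0015, 0]
t disc c [ 0.4748 -0.2531] r 0.0266 z blue 0.0052Traceback (most recent call last):
  File "meas.py", line 20, in <module>
    dd=Q[:,:2]-x[:2]; print('stripe ang disc',np.degrees(np.arctan2(*dd[lo].mean(0)[::-1])).round(1),'n',lo.sum(), 'hub',np.degrees(np.arctan2(*dd[~lo].mean(0)[::-1])).round(1),(~lo).sum())
       ~^^^^^^
IndexError: too many indices for array: array is 1-dimensional, but 2 were indexed
```

Run:
```python
from fr import *
d=L('scene1'); save(d,'s1c',(180,120,300,240),5)
```

```text
(no output)
```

View pics/s1c.png

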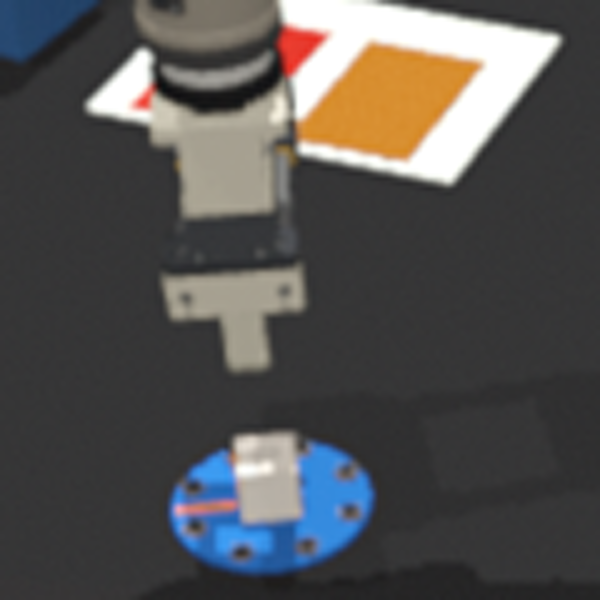

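Run:
```python
from fr import *
d=L('scene1')
for r in (.046,.065):
  print(r,proj(d,np.array([.4624+.72*r,-.2931+.69*r,.12])))
c=np.array([.4624,-.2935]); a=np.radians(-46); x=np.array([np.cos(a),np.sin(a)]); y=np.array([-x[1],x[0]])
for sx,sy in [(1,1),(1,-1),(-1,1),(-1,-1),(0,0)]:
  print(sx,sy,(proj(d,np.r_[c+.018*(sx*x+sy*y),.044])-[180,120])*5)
for sx in (1,-1): print('bot',sx,(proj(d,np.r_[c+.018*(sx*x+y),.006])-[180,120])*5)
```

```text
0.046 [230.78241628 200.17152312]
0.065 [230.78767565 204.13296767]
1 1 [236.743736   473.70408204]
1 -1 [236.73207576 437.29043827]
-1 1 [295.95954812 469.01136444]
-1 -1 [295.05835943 432.72587468]
0 0 [266.14516151 453.04343741]
bot 1 [243.32609205 521.33403679]
bot -1 [301.72795191 516.62946458]
```

send_rows(series=[[0,0,0.032,0,0,0.004,0],[0,0,0.032,0,0,0,0],[0,0,0.021,0,0,0,0],[0,0,0,0,0,0,0]])

```text
time: 1.53
tool_pos: [0.4591, -0.2928, 0.0318]
tool_rot: [3.14, 0.008, -0.806]
contact_force: [-0.5, 1.3, 0.2]
opening: 0.0916
```

Run:
```python
from fr import *
d=cam('scene'); save(d,'s2c',(190,140,290,240),6); np.savez('/tmp/scene2.npz',**d)
s=observe(); print(s['tool_pos'],s['tool_rot'],s['contact_force'])
```

```text
[ 0.46043112 -0.29376074  0.03417748] [ 3.14084912  0.00450097 -0.80615433] [-0.52134586 -0.13710426  0.43816608]
```

View pics/s2c.png

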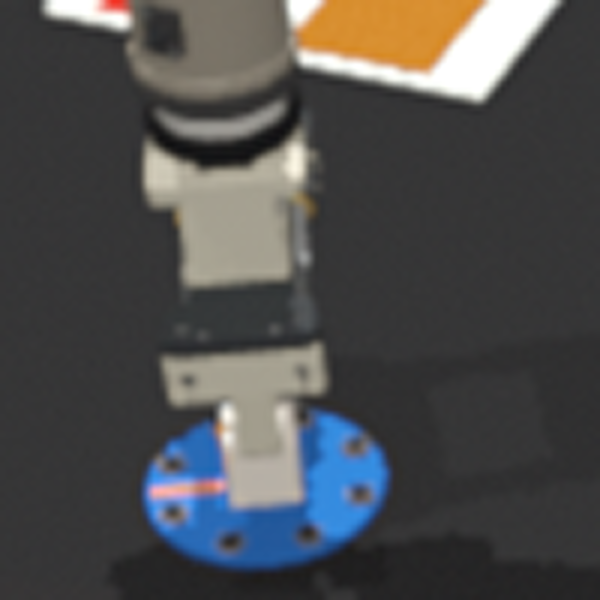

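Run:
```python
from fr import *
d=L('scene2')
p=np.array([.4604,-.2938,.0342])
for r in (.046,.065):
  for dz in (0,.01,.02): print(r,dz,(proj(d,p+np.array([.72*r,.69*r,dz]))-[190,140])*6)
V=d['color'];
```

```text
0.046 0 [263.99665863 493.03046265]
0.046 0.01 [262.01353743 477.78604955]
0.046 0.02 [260.01583156 462.42952295]
0.065 0 [264.18476926 517.10558327]
0.065 0.01 [262.18609336 501.82518615]
0.065 0.02 [260.17259751 486.43148666]
```

send_rows(series=[[0,0,0,0,0,0,0]])

```text
time: 1.67
tool_pos: [0.4624, -0.295, 0.0367]
tool_rot: [3.142, -0.001, -0.806]
contact_force: [0.3, -0.1, 0.5]
opening: 0.0921
```

Run:
```python
from fr import *
s=observe(); print(s['tool_pos'],s['tool_rot'],s['contact_force'])
```

```text
[ 0.46237648 -0.29500687  0.0366659 ] [ 3.14150177e+00 -1.14284018e-03 -8.06422320e-01] [ 0.26768403 -0.10346282  0.45665805]
```

send_rows(series=[[-0.001,-0.001,0.011,0,0,0,0],[0,0,0.01,0,0,0,0],[0,0,0,0,0,0,0],[0,0,0,0,0,0,0.3],[0,0,0,0,0,0,0.45]], newtons=25)

```text
time: 2.08
tool_pos: [0.4628, -0.293, 0.0155]
tool_rot: [-3.142, -0.001, -0.806]
contact_force: [0.6, 0.0, -1.0]
opening: 0.0826
```

send_rows(series=[[0,0,0,0,0,0,0.8],[0,0,0,0,0,0,0.8],[0,0,0,0,0,0,0.8],[0,0,0,0,0,0,0.8]])

```text
time: 2.42
tool_pos: [0.4626, -0.2925, 0.0148]
tool_rot: [-3.142, -0.0, -0.806]
contact_force: [-0.7, -0.2, -0.3]
opening: 0.0563
```

Run:
```python
from fr import *
d=cam('scene'); save(d,'s3c',(190,140,290,240),6); np.savez('/tmp/scene3.npz',**d)
s=observe(); print(s['time'],s['tool_pos'],s['tool_rot'],s['contact_force'],s['opening'])
```

```text
2.4667 [ 0.46251475 -0.29250189  0.01476772] [ 3.14157937e+00 -2.49525935e-04 -8.06355597e-01] [ 0.45007648 -0.05769424 -0.74323863] 0.05252465222646278
```

View pics/s3c.png

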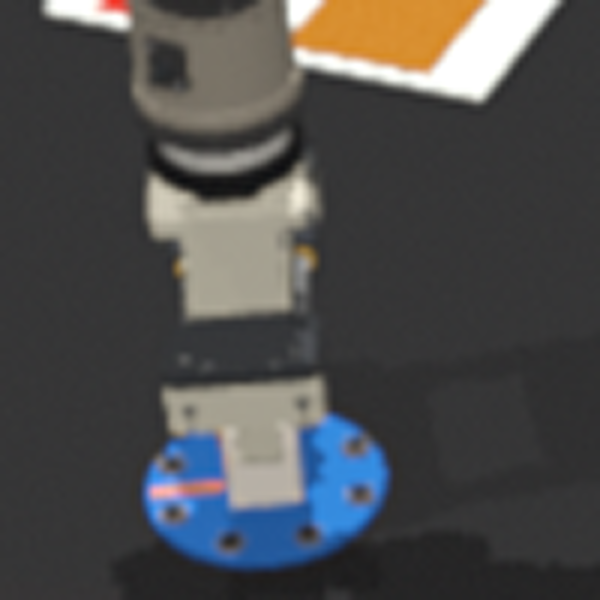

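Run:
```python
from fr import *
d=L('scene3'); P=cloud(d)
for v in range(204,228,1):
    print(v,[tuple((P[v,u,:3]*1000).round().astype(int).tolist()) for u in (231,234,238)], d['color'][v,233])
```

```text
204 [(527, -227, 142), (522, -221, 141), (515, -211, 142)] [142 138 124]
205 [(526, -229, 136), (523, -220, 138), (510, -218, 132)] [166 161 145]
206 [(524, -232, 130), (518, -226, 129), (512, -216, 130)] [166 161 146]
207 [(521, -236, 123), (517, -228, 124), (509, -220, 122)] [165 160 145]
208 [(522, -235, 120), (518, -227, 122), (511, -217, 122)] [165 160 145]
209 [(521, -236, 115), (517, -229, 116), (510, -219, 116)] [165 160 145]
210 [(520, -238, 110), (524, -222, 120), (512, -218, 114)] [165 160 144]
211 [(494, -268, 75), (493, -256, 80), (462, -273, 52)] [163 158 142]
212 [(495, -268, 72), (496, -253, 80), (460, -275, 46)] [162 157 141]
213 [(497, -266, 71), (489, -262, 67), (461, -274, 43)] [162 157 141]
214 [(499, -265, 68), (494, -257, 69), (464, -273, 42)] [162 158 142]
215 [(496, -269, 60), (493, -258, 64), (459, -279, 31)] [162 157 141]
216 [(493, -272, 53), (490, -262, 56), (463, -274, 32)] [155 151 136]
217 [(477, -291, 30), (474, -281, 32), (464, -274, 30)] [169 163 152]
218 [(480, -289, 28), (472, -283, 26), (464, -274, 26)] [183 176 166]
219 [(483, -285, 28), (474, -282, 24), (466, -273, 23)] [183 176 166]
220 [(481, -289, 21), (469, -288, 13), (462, -278, 13)] [182 176 166]
221 [(481, -289, 17), (479, -278, 21), (467, -273, 15)] [183 176 166]
222 [(479, -291, 11), (478, -279, 16), (463, -277, 7)] [183 176 166]
223 [(480, -291, 8), (475, -284, 7), (462, -280, 1)] [170 165 161]
224 [(484, -287, 8), (476, -283, 5), (471, -270, 8)] [119 128 155]
225 [(486, -286, 6), (481, -278, 6), (474, -267, 8)] [ 47  91 154]
226 [(491, -281, 8), (485, -274, 7), (479, -262, 9)] [ 33  87 154]
227 [(496, -275, 10), (487, -273, 5), (482, -260, 8)] [ 33  88 155]
```

send_rows(series=[[0,0,0,0,0,0,0.8],[0,0,0,0,0,0,0.8],[0,0,0,0,0,0,0.8]])

```text
time: 2.72
tool_pos: [0.4625, -0.2924, 0.0146]
tool_rot: [3.142, 0.0, -0.806]
contact_force: [-0.4, 0.2, 0.6]
opening: 0.0325
```

send_rows(series=[[0,0,0,0,0,0,0.8],[0,0,0,0,0,0,0.8]])

```text
time: 2.88
tool_pos: [0.4625, -0.2925, 0.0146]
tool_rot: [3.142, -0.0, -0.806]
contact_force: [-0.1, -0.6, 0.4]
opening: 0.0208
```

Run:
```python
from fr import *
d=cam('scene'); save(d,'s4c',(190,140,290,240),6); np.savez('/tmp/scene4.npz',**d)
s=observe(); print(s['time'],s['tool_pos'],s['tool_rot'],s['contact_force'],s['opening'])
```

```text
2.9333 [ 0.46245069 -0.29248416  0.0146038 ] [ 3.14156208e+00 -3.28941029e-05 -8.06454648e-01] [-0.28997171 -0.27875769  0.38366612] 0.01897760039022622
```

View pics/s4c.png

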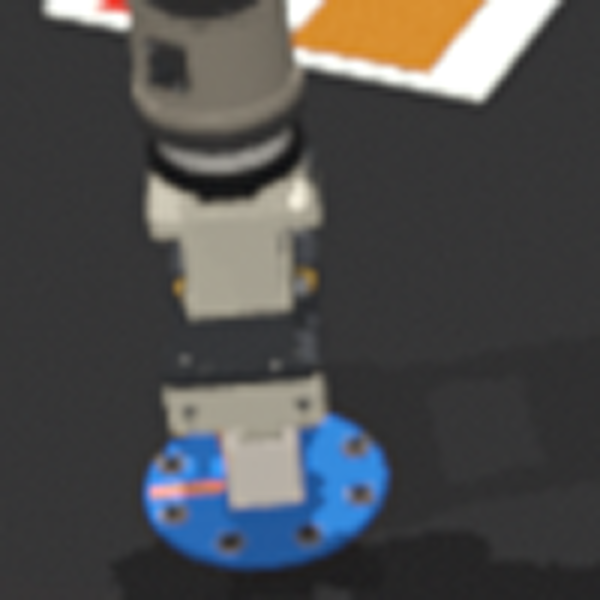

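Run:
```python
from fr import *
for nm,u,vs in [('scene1',229,range(180,198)),('scene2',233,range(204,220))]:
  d=L(nm); P=cloud(d)
  print(nm)
  for v in vs: print(v,(np.median(P[v,u-1:u+2],axis=0)*1000).round().tolist(), d['color'][v,u])
for nm in ('scene0',):
  d=L(nm); save(d,'s0g',(190,60,280,130),8)
  print(proj(d,np.array([.2352,-.4689,.195])))
```

```text
scene1
180 [521.0, -230.0, 223.0] [166 160 145]
181 [521.0, -231.0, 219.0] [166 160 145]
182 [510.0, -243.0, 202.0] [163 157 142]
183 [510.0, -245.0, 199.0] [161 156 140]
184 [510.0, -244.0, 195.0] [162 157 141]
185 [506.0, -247.0, 187.0] [162 157 141]
186 [510.0, -248.0, 185.0] [162 157 141]
187 [508.0, -248.0, 181.0] [162 157 141]
188 [509.0, -247.0, 180.0] [162 157 141]
189 [507.0, -248.0, 173.0] [162 157 142]
190 [508.0, -250.0, 170.0] [162 157 141]
191 [510.0, -251.0, 167.0] [162 157 141]
192 [510.0, -248.0, 165.0] [155 151 134]
193 [499.0, -261.0, 149.0] [125 121 108]
194 [366.0, -408.0, -1.0] [80 77 72]
195 [374.0, -401.0, 1.0] [54 53 54]
196 [383.0, -396.0, 6.0] [53 53 53]
197 [381.0, -399.0, -3.0] [54 53 54]
scene2
204 [517.0, -232.0, 132.0] [165 161 145]
205 [517.0, -231.0, 130.0] [164 159 143]
206 [502.0, -246.0, 109.0] [163 158 143]
207 [505.0, -245.0, 108.0] [162 157 141]
208 [503.0, -248.0, 102.0] [162 157 141]
209 [506.0, -245.0, 101.0] [162 157 141]
210 [505.0, -247.0, 96.0] [162 157 141]
211 [506.0, -247.0, 94.0] [162 157 141]
212 [506.0, -249.0, 87.0] [162 158 142]
213 [504.0, -249.0, 83.0] [162 157 141]
214 [502.0, -252.0, 76.0] [162 157 140]
215 [496.0, -260.0, 64.0] [158 152 139]
216 [475.0, -279.0, 38.0] [171 164 154]
217 [477.0, -283.0, 31.0] [183 176 166]
218 [476.0, -284.0, 28.0] [183 176 166]
219 [474.0, -284.0, 21.0] [182 175 166]
[237.60568808 119.9956266 ]
```

View pics/s0g.png

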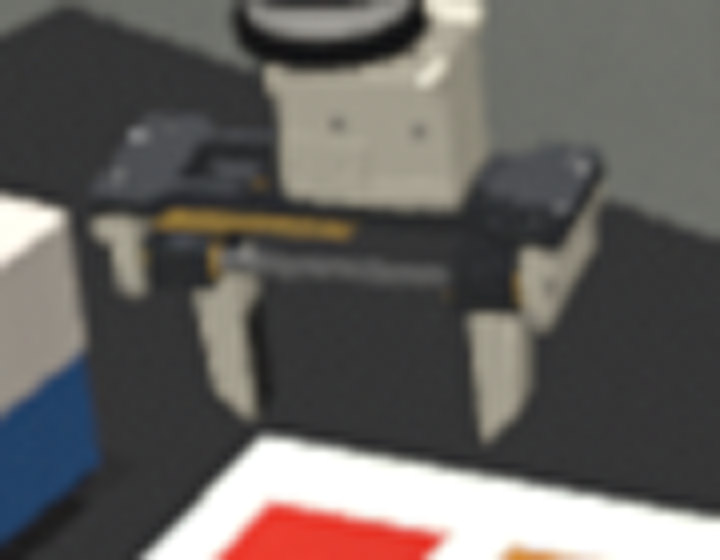

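The picture shows the fingers closing above the hub: the real fingertips sit about 30 mm higher than the reported TCP suggests. I'll open, then measure the tip height properly.

send_rows(series=[[0,0,-0.015,0,0,0,0.8],[0,0,-0.015,0,0,0,0.4],[0,0,0,0,0,0,0.4],[0,0,0,0,0,0,0.4]])

```text
time: 3.27
tool_pos: [0.4629, -0.2928, 0.0451]
tool_rot: [-3.141, -0.002, -0.806]
contact_force: [0.0, 0.4, 0.3]
opening: 0.034
```

send_rows(series=[[0,0,0,0,0,0,0.4]])

```text
time: 3.35
tool_pos: [0.4621, -0.2922, 0.0441]
tool_rot: [3.141, 0.001, -0.806]
contact_force: [-0.7, 0.0, -0.9]
opening: 0.0408
```

Run:
```python
from fr import *
d=cam('scene'); save(d,'s5c',(190,140,290,240),6); np.savez('/tmp/scene5.npz',**d)
s=observe(); print(s['time'],s['tool_pos'],s['tool_rot'],s['qpos'],s['opening'])
for z in (0,.02,.03,.04): print(z,(proj(d,s['tool_pos']+[0,0,z])-[190,140])*6)
```

```text
3.4 [ 0.46200272 -0.29209572  0.04383997] [ 3.14141303e+00  1.24078337e-03 -8.06422901e-01] [-7.03987387e-01  5.46714138e-01  1.65724312e+00 -6.42044344e-05
  9.38888048e-01  1.67326969e+00] 0.04494835136656635
0 [261.93599731 424.53291947]
0.02 [257.99985921 393.89404591]
0.03 [256.0103266  378.40753699]
0.04 [254.00627614 362.80802113]
```

View pics/s5c.png

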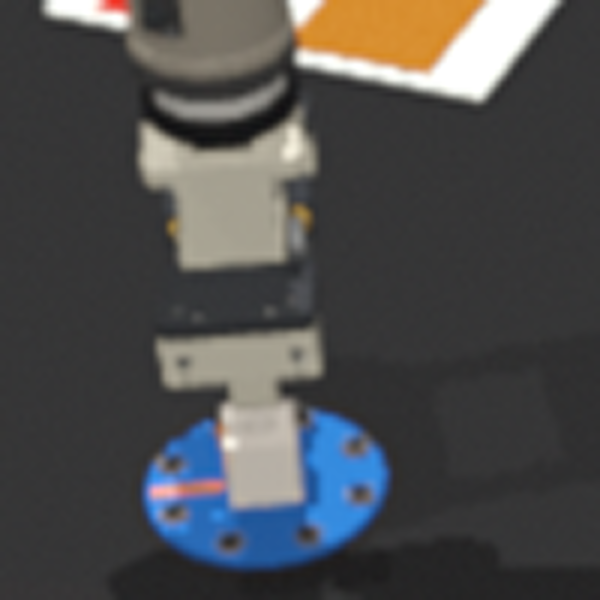

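send_rows(series=[[0.001,0.0005,0,0,0,0,0.25],[0,0,0,0,0,0,0.25],[0,0,0.01,0,0,0,0.25],[0,0,0.02,0,0,0,0.25],[0,0,0,0,0,0,0.25]])

```text
time: 3.82
tool_pos: [0.4608, -0.2919, 0.0111]
tool_rot: [3.141, 0.006, -0.807]
contact_force: [-0.9, 0.8, -0.5]
opening: 0.0688
```

send_rows(series=[[0,0,0.01,0,0,0,0.25],[0,0,0.01,0,0,0,0.25],[0,0,0,0,0,0,0.25]])

```text
time: 4.07
tool_pos: [0.4619, -0.2928, -0.0073]
tool_rot: [3.141, 0.003, -0.806]
contact_force: [-0.1, 0.1, -0.4]
opening: 0.0689
```

Run:
```python
from fr import *
d=cam('scene'); save(d,'s6c',(190,140,290,240),6); np.savez('/tmp/scene6.npz',**d)
s=observe(); print(s['time'],s['tool_pos'],s['tool_rot'],s['contact_force'],s['opening'])
```

```text
4.1167 [ 0.46221439 -0.29305608 -0.00639446] [ 3.14133236e+00  2.03847191e-03 -8.06373804e-01] [ 0.75813316 -0.36730716  0.28614473] 0.0688884658986075
```

View pics/s6c.png

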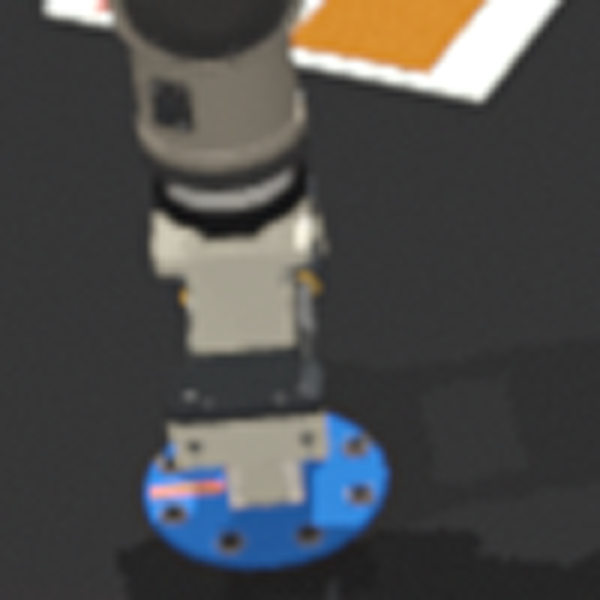

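send_rows(series=[[0,0,0.008,0,0,0,0.25],[0,0,0,0,0,0,0.6],[0,0,0,0,0,0,0.8],[0,0,0,0,0,0,0.8],[0,0,0,0,0,0,0.8]], newtons=25)

```text
time: 4.53
tool_pos: [0.463, -0.2937, -0.013]
tool_rot: [-3.142, -0.001, -0.806]
contact_force: [0.7, -0.0, -0.3]
opening: 0.0469
```

send_rows(series=[[0,0,0,0,0,0,0.8],[0,0,0,0,0,0,0.8],[0,0,0,0,0,0,0.8]])

```text
time: 4.78
tool_pos: [0.4629, -0.2937, -0.0131]
tool_rot: [3.142, -0.001, -0.806]
contact_force: [-0.1, -0.6, 1.8]
opening: 0.0361
```

Run:
```python
from fr import *
d=cam('scene'); save(d,'s7c',(190,140,290,240),6); np.savez('/tmp/scene7.npz',**d)
s=observe(); print(s['time'],s['tool_pos'],s['tool_rot'],s['contact_force'],s['opening'])
```

```text
4.8333 [ 0.46287951 -0.29372437 -0.01306888] [ 3.14152377e+00 -5.58876998e-04 -8.06467661e-01] [-1.07733792 -0.48990205  3.48115692] 0.03570785804967788
```

View pics/s7c.png

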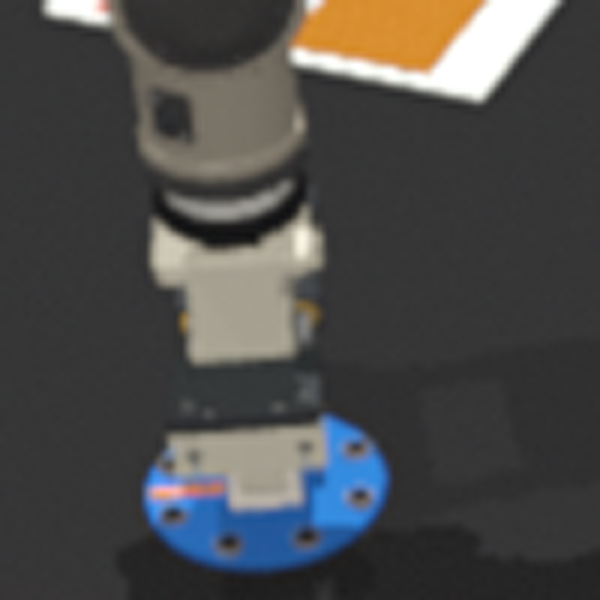

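```bash
cat > tgt.py <<'E'
from plan import *
from fr import axes
SEAT=np.array([.6242,-.0201,.13]); AZ=11.7; PHI=-7.
OFF=np.array([-.0005,0,-.0131])   # carousel origin in tool frame
def target(h,phi=None,dx=0,dy=0,off=OFF):
    phi=np.radians(PHI if phi is None else phi)
    ex,ey,z=axes(AZ); xc=np.cos(phi)*ex+np.sin(phi)*ey; zt=-z; yt=np.cross(zt,xc)
    R=Ro.from_matrix(np.c_[xc,yt,zt]); return SEAT+h*z+dx*ex+dy*ey-R.apply(off),R
E
python3 - <<'E'
from tgt import *
p,R=target(.08); print(p,R.as_euler('xyz'))
s=observe(); R0=Ro.from_euler('xyz',s['tool_rot'])
# lift 0.15 first (pure -z), then go
import plan as pl
real=pl.observe
s2=dict(s); s2['tool_pos']=s['tool_pos']+[0,0,.15]; pl.observe=lambda: s2
plan(p,R,grip=.8)
E
```

```text
[ 0.59187821 -0.02685575  0.18818524] [-3.07134712 -0.51930061  0.06336282]
dist [0.129  0.2669 0.0513] turn deg [ 16.65  26.12 -49.7 ] rows 9
[-0.0115, -0.0309, -0.0057, 0.0323, 0.0507, -0.0964, 0.8]
[-0.0082, -0.032, -0.0052, 0.0323, 0.0507, -0.0964, 0.8]
[-0.0048, -0.0328, -0.0045, 0.0323, 0.0507, -0.0964, 0.8]
[-0.0014, -0.0332, -0.0036, 0.0323, 0.0507, -0.0964, 0.8]
[0.0019, -0.0333, -0.0025, 0.0323, 0.0507, -0.0964, 0.8]
[0.0052, -0.033, -0.0012, 0.0323, 0.0507, -0.0964, 0.8]
[0.0084, -0.0323, 0.0002, 0.0323, 0.0507, -0.0964, 0.8]
[0.0114, -0.0314, 0.0017, 0.0323, 0.0507, -0.0964, 0.8]
[0.0143, -0.03, 0.0034, 0.0323, 0.0507, -0.0964, 0.8]
```

send_rows(series=[[0,0,-0.01,0,0,0,0.8],[0,0,-0.025,0,0,0,0.8],[0,0,-0.04,0,0,0,0.8],[0,0,-0.04,0,0,0,0.8],[0,0,-0.035,0,0,0,0.8]], newtons=40)

```text
time: 5.25
tool_pos: [0.4627, -0.2933, 0.1394]
tool_rot: [-3.141, -0.001, -0.806]
contact_force: [1.2, -0.4, -2.4]
opening: 0.0361
```

send_rows(series=[[-0.0115,-0.0309,-0.0057,0.0323,0.0507,-0.0964,0.8],[-0.0082,-0.032,-0.0052,0.0323,0.0507,-0.0964,0.8],[-0.0048,-0.0328,-0.0045,0.0323,0.0507,-0.0964,0.8],[-0.0014,-0.0332,-0.0036,0.0323,0.0507,-0.0964,0.8],[0.0019,-0.0333,-0.0025,0.0323,0.0507,-0.0964,0.8]])

```text
time: 5.67
tool_pos: [0.5345, -0.1433, 0.1663]
tool_rot: [-3.044, -0.285, -0.33]
contact_force: [0.8, 0.0, -2.3]
opening: 0.0354
```

send_rows(series=[[0.0052,-0.033,-0.0012,0.0323,0.0507,-0.0964,0.8],[0.0084,-0.0323,0.0002,0.0323,0.0507,-0.0964,0.8],[0.0114,-0.0314,0.0017,0.0323,0.0507,-0.0964,0.8],[0.0143,-0.03,0.0034,0.0323,0.0507,-0.0964,0.8],[0,0,0,0,0,0,0.8]])

```text
time: 6.08
tool_pos: [0.5913, -0.0224, 0.1885]
tool_rot: [-3.07, -0.521, 0.071]
contact_force: [-1.2, 0.8, -3.5]
opening: 0.0358
```

send_rows(series=[[0,0,0,0,0,0,0.8],[0,0,0,0,0,0,0.8]])

```text
time: 6.25
tool_pos: [0.5914, -0.0267, 0.1881]
tool_rot: [-3.071, -0.519, 0.063]
contact_force: [-0.4, -0.1, -1.4]
opening: 0.0359
```

Run:
```python
from tgt import *
for n,c in [('scene',(190,160,310,280)),('top',(290,130,410,250))]:
    d=cam(n); save(d,n+'8',c,5); np.savez('/tmp/'+n+'8.npz',**d)
s=observe(); print(s['time'],s['tool_pos'],s['tool_rot'],s['qpos'],s['contact_force'],s['torque'],s['opening'])
p,R=target(.08); plan(p,R)
```

```text
6.35 [ 0.59162191 -0.02737379  0.18803368] [-3.0709565  -0.51887086  0.06195515] [-0.32854911  0.21923967  1.86290529  0.43565983  0.64455272  0.86582589] [ 0.67481527 -0.24551896 -1.30059171] [-0.02650661  0.45124534 -0.02508898] 0.03560672019846964
dist [0.0003 0.0005 0.0002] turn deg [ 0.02  0.02 -0.07] rows 1
[0.0003, -0.0005, 0.0, 0.0003, 0.0003, -0.0012, 0]
```

View pics/scene8.png

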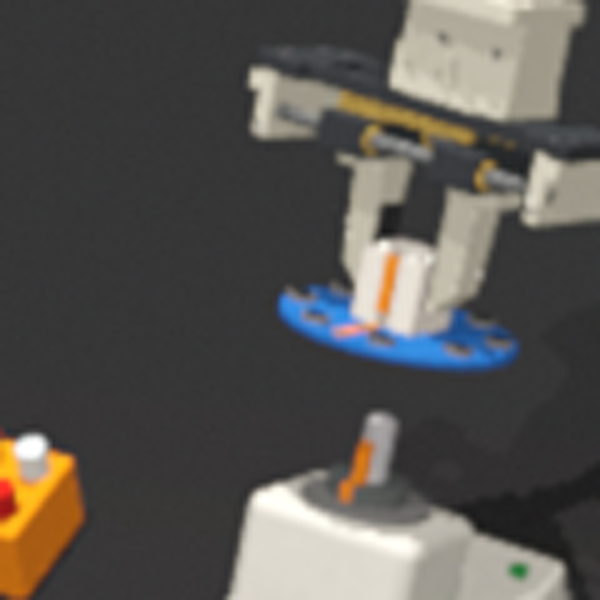

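View pics/top8.png

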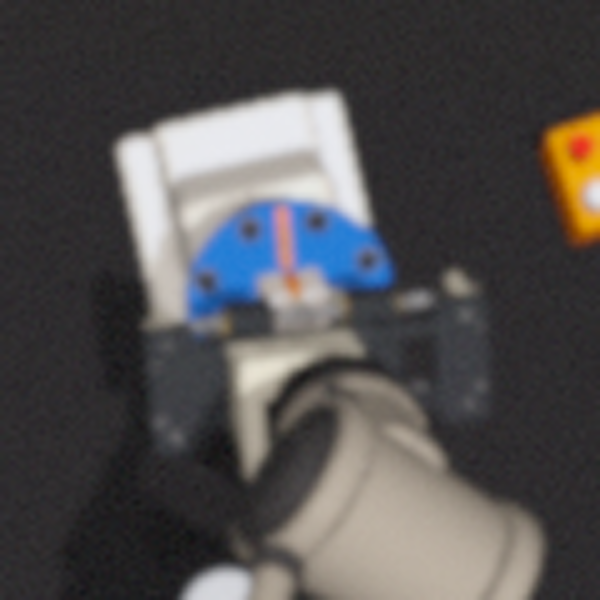

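```bash
cat > disc.py <<'E'
from tgt import *
import sys
def disc(d,R,p,roi,off=OFF):
    # express everything relative to predicted carousel frame (axes: tool x, -tool y, -tool z)
    M=R.as_matrix(); C=np.c_[M[:,0],-M[:,1],-M[:,2]]; o=p+R.apply(off)
    hsv=cv2.cvtColor(d['color'],cv2.COLOR_RGB2HSV).astype(int); P=(cloud(d)-o)@C
    m=np.zeros((480,640),bool); m[roi[1]:roi[3],roi[0]:roi[2]]=1
    b=m&(hsv[...,0]>97)&(hsv[...,0]<122)&(hsv[...,1]>130)&(hsv[...,2]>70)
    X=P[b]; X=X[(abs(X[:,2])<.04)&(np.hypot(X[:,0],X[:,1])<.055)]
    A=np.c_[X[:,:2],np.ones(len(X))]; pl=np.linalg.lstsq(A,X[:,2],rcond=None)[0]
    print('top plane: h at centre mm',(pl[2]*1e3).round(1),'(expect 6) tilt deg',np.degrees(pl[:2]).round(1),'n',len(X),'rms',np.std(X[:,2]-A@pl).round(4))
    c=max(cv2.findContours(b.astype(np.uint8),cv2.RETR_EXTERNAL,cv2.CHAIN_APPROX_NONE)[0],key=cv2.contourArea).reshape(-1,2)
    w=np.c_[(c[:,0]-d['cx'])/d['f'],(c[:,1]-d['cy'])/d['f'],np.ones(len(c))]@d['T'][:3,:3].T
    cam_=(d['T'][:3,3]-o)@C; w=w@C
    Q=cam_+w*((.006-cam_[2])/w[:,2])[:,None]; 
    return b,c,Q,C,o
if __name__=='__main__':
    k=sys.argv[1]; s=observe(); R=Ro.from_euler('xyz',s['tool_rot']); p=s['tool_pos']
    from fr import L
    for n,roi in [('scene',(230,205,300,245)),('top',(320,165,375,195))]:
        d=L(n+k); b,c,Q,C,o=disc(d,R,p,roi)
        q=Q[:,:2]; ang=np.degrees(np.arctan2(q[:,1],q[:,0])); r=np.hypot(*q.T)*1e3
        print(n,[(a0,len(r[(ang>=a0)&(ang<a0+30)]),np.median(r[(ang>=a0)&(ang<a0+30)]).round(1)) for a0 in range(-180,180,30) if ((ang>=a0)&(ang<a0+30)).any()])
        # stripes
        print(n,'hub top px',proj(d,o+.044*C[:,2]).round(1),'hub top key edge',proj(d,o+.044*C[:,2]+.018*C[:,0]).round(1),'disc stripe end',proj(d,o+.006*C[:,2]+.06*C[:,0]).round(1),'origin',proj(d,o).round(1))
E
python3 disc.py 8
```

```text
top plane: h at centre mm 6.7 (expect 6) tilt deg [0.3 0.4] n 115 rms 0.0011
scene [(-180, 1, np.float64(54.0)), (-120, 7, np.float64(51.6)), (-90, 6, np.float64(45.1)), (-60, 11, np.float64(54.6)), (-30, 12, np.float64(67.7)), (0, 27, np.float64(81.1)), (30, 25, np.float64(80.7)), (60, 12, np.float64(73.0)), (90, 11, np.float64(58.1)), (120, 15, np.float64(47.2)), (150, 5, np.float64(44.8))]
scene hub top px [272.5 209.6] hub top key edge [268.6 210.1] disc stripe end [256.2 225.9] origin [269.2 226. ]
top plane: h at centre mm 3.6 (expect 6) tilt deg [ 2.7 -0.3] n 289 rms 0.0034
top [(0, 28, np.float64(50.7)), (30, 18, np.float64(56.7)), (60, 27, np.float64(46.9))]
top hub top px [349.3 194.9] hub top key edge [348.9 189. ] disc stripe end [346.2 171.1] origin [347.1 189.7]
```

Run:
```python
from tgt import *
from fr import L
s=observe(); R=Ro.from_euler('xyz',s['tool_rot']); p=s['tool_pos']; M=R.as_matrix(); C=np.c_[M[:,0],-M[:,1],-M[:,2]]; o=p+R.apply(OFF)
t=np.linspace(0,2*np.pi,721)
for n,x0,y0 in [('scene',190,160),('top',290,130)]:
    d=L(n+'8')
    im=cv2.imread(f'pics/{n}8.png')
    def draw(pts,col):
        q=(proj(d,pts)-[x0,y0]+.5)*5-.5; cv2.polylines(im,[np.round(q*16).astype(np.int32)],False,col,1,cv2.LINE_AA,4)
    for h in (0,.006): draw(o+.062*(np.cos(t)[:,None]*C[:,0]+np.sin(t)[:,None]*C[:,1])+h*C[:,2],(0,255,0))
    draw(np.array([o+.044*C[:,2]+.018*(a*C[:,0]+b*C[:,1]) for a,b in [(1,1),(1,-1),(-1,-1),(-1,1),(1,1)]]),(0,255,255))
    ex,ey,z=axes(AZ); draw(np.array([SEAT,SEAT+.034*z]),(255,0,255)); draw(np.array([o+.04*C[:,2],o-.1*C[:,2]]),(255,255,0))
    draw(SEAT+.022*(np.cos(t)[:,None]*ex+np.sin(t)[:,None]*ey),(0,255,0)); draw(SEAT+.034*z+.0065*(np.cos(t)[:,None]*ex+np.sin(t)[:,None]*ey),(0,255,0))
    f=np.radians(PHI); xk=np.cos(f)*ex+np.sin(f)*ey; draw(np.array([SEAT+.022*xk,SEAT+.013*xk,SEAT+.013*xk+.02*z]),(0,0,255))
    cv2.imwrite(f'pics/{n}8o.png',im)
```

```text
(no output)
```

View pics/scene8o.png

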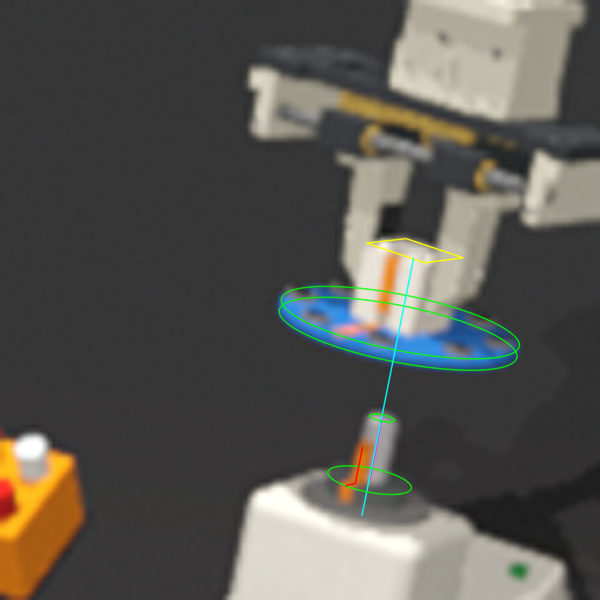

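View pics/top8o.png

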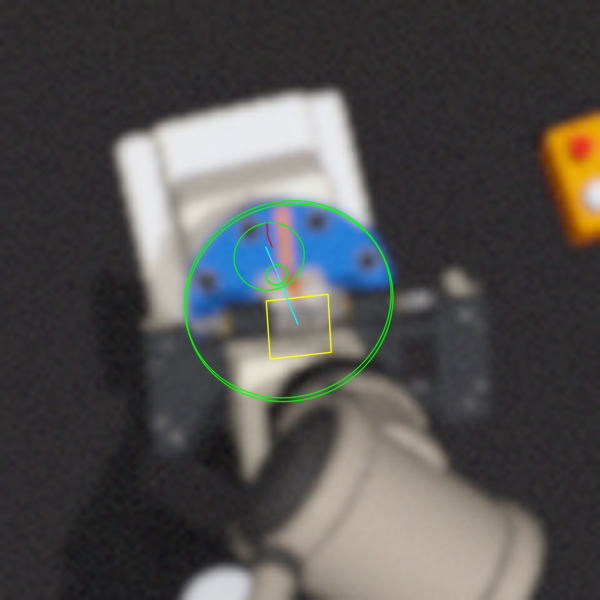

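The offset turns out to be fixed to the tool: the disc plane is within 0.7 mm and 0.4° of the prediction, and the outline and axis overlay the shaft tip. I'm starting down the shaft axis.

send_rows(series=[[0.0003,-0.0005,0.015,0,0,-0.001,0.8],[0,0,0.02,0,0,0,0.8],[0,0,0.007,0,0,0,0.8],[0,0,0,0,0,0,0.8],[0,0,0,0,0,0,0.8]])

```text
time: 6.77
tool_pos: [0.6123, -0.0222, 0.1515]
tool_rot: [-3.071, -0.518, 0.064]
contact_force: [-0.3, 1.0, -1.6]
opening: 0.0355
```

```bash
cat > ck.py <<'E'
from tgt import *
import sys
s=observe(); R=Ro.from_euler('xyz',s['tool_rot']); o=s['tool_pos']+R.apply(OFF)
ex,ey,z=axes(AZ); q=o-SEAT; M=R.as_matrix()
print('t',s['time'],'carousel in seat mm',(np.array([q@ex,q@ey,q@z])*1e3).round(2),'phi',np.degrees(np.arctan2(M[:,0]@ey,M[:,0]@ex)).round(2),'tilt',np.degrees(np.arccos(-M[:,2]@z)).round(2),'F ex,ey,z',np.round([s['contact_force']@v for v in (ex,ey,z)],1),'T',np.round([s['torque']@v for v in (ex,ey,z)],2),s['opening'].__round__(4))
if len(sys.argv)>1:
    d=cam('scene'); np.savez('/tmp/scene'+sys.argv[1]+'.npz',**d); save(d,'scene'+sys.argv[1],(210,180,310,280),6)
E
python3 ck.py 9
```

```text
t 6.7667 carousel in seat mm [-0.2   0.44 37.79] phi -6.99 tilt 0.06 F ex,ey,z [-0.9  1.1 -1.4] T [ 0.06  0.46 -0.05] 0.0355
```

View pics/scene9.png

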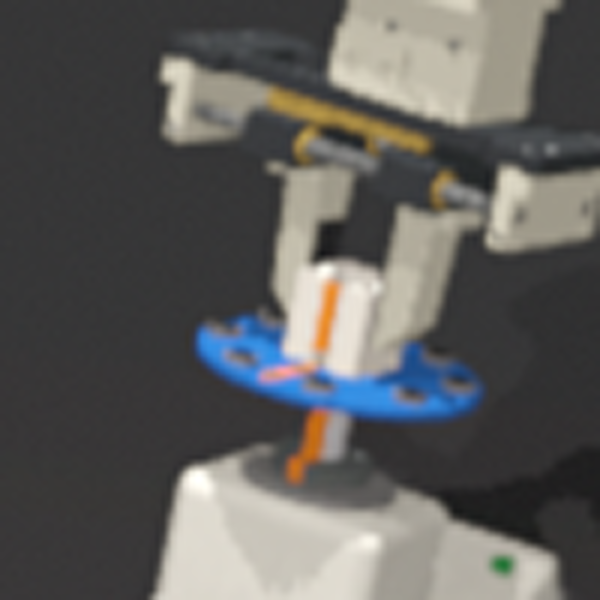

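send_rows(series=[[0,0.0004,0.003,0,0,0,0.8],[0,0,0.003,0,0,0,0.8],[0,0,0,0,0,0,0.8]])

```text
time: 7.07
tool_pos: [0.615, -0.0217, 0.1464]
tool_rot: [-3.072, -0.519, 0.065]
contact_force: [-2.9, -1.4, -1.6]
opening: 0.0363
```

```bash
python3 ck.py
```

```text
t 7.0667 carousel in seat mm [-0.4   0.35 31.95] phi -6.93 tilt 0.04 F ex,ey,z [-3.5 -0.8  0.2] T [-0.12  0.92  0.  ] 0.0363
```

send_rows(series=[[-0.0005,0,0.001,0,0,0,0.8],[0,0,0.003,0,0,0,0.8],[0,0,0,0,0,0,0.8]])

```text
time: 7.32
tool_pos: [0.6165, -0.0211, 0.142]
tool_rot: [-3.071, -0.518, 0.064]
contact_force: [-1.4, -1.1, -4.1]
opening: 0.0357
```

```bash
python3 ck.py
```

```text
t 7.3167 carousel in seat mm [-1.22  0.59 27.35] phi -6.95 tilt 0.09 F ex,ey,z [-3.4 -0.8 -2.7] T [-0.24  1.11 -0.04] 0.0357
```

send_rows(series=[[-0.0005,0.0003,0.002,0,0,0,0.8],[0,0,0.002,0,0,0,0.8],[0,0,0,0,0,0,0.8]])

```text
time: 7.57
tool_pos: [0.6184, -0.0209, 0.1385]
tool_rot: [-3.071, -0.519, 0.064]
contact_force: [-1.9, -0.0, -4.1]
opening: 0.0356
```

```bash
python3 ck.py 10
```

```text
t 7.5667 carousel in seat mm [-1.31  0.45 23.39] phi -6.95 tilt 0.07 F ex,ey,z [-3.7  0.4 -2.6] T [-0.03  1.02 -0.04] 0.0356
```

View pics/scene10.png

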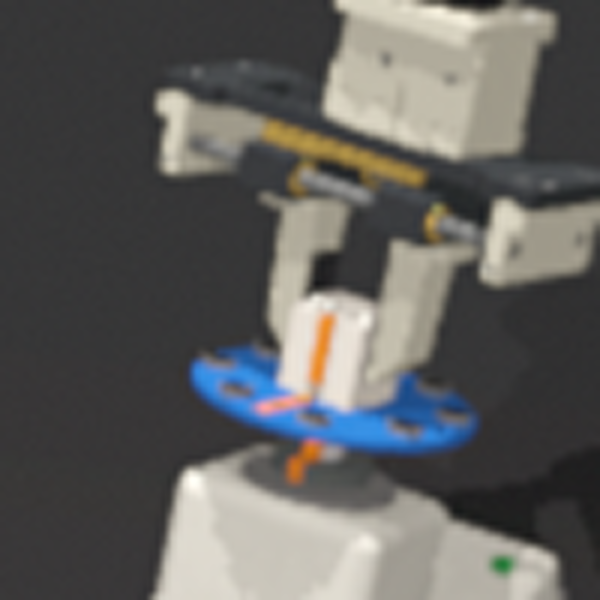

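send_rows(series=[[-0.0003,0,0.002,0,0,0,0.8],[0,0,0.002,0,0,0,0.8],[0,0,0.001,0,0,0,0.8],[0,0,0,0,0,0,0.8]])

```text
time: 7.95
tool_pos: [0.6207, -0.0205, 0.1343]
tool_rot: [-3.071, -0.519, 0.064]
contact_force: [-1.8, -0.3, -4.7]
opening: 0.0359
```

```bash
python3 ck.py
```

```text
t 7.95 carousel in seat mm [-1.36  0.39 18.62] phi -6.95 tilt 0.04 F ex,ey,z [-3.9  0.1 -3.1] T [ 0.07  1.06 -0.  ] 0.0359
```

send_rows(series=[[-0.0003,0,0.004,0,0,0,0.8],[0,0,0.004,0,0,0,0.8],[0,0,0.003,0,0,0,0.8],[0,0,0,0,0,0,0.8]])

```text
time: 8.28
tool_pos: [0.6262, -0.0195, 0.1244]
tool_rot: [-3.071, -0.519, 0.064]
contact_force: [-1.2, -0.4, -4.1]
opening: 0.0359
```

```bash
python3 ck.py 11
```

```text
t 8.2833 carousel in seat mm [-1.49  0.28  7.23] phi -6.95 tilt 0.03 F ex,ey,z [-3.1 -0.2 -2.9] T [-0.01  0.9  -0.02] 0.0359
```

View pics/scene11.png

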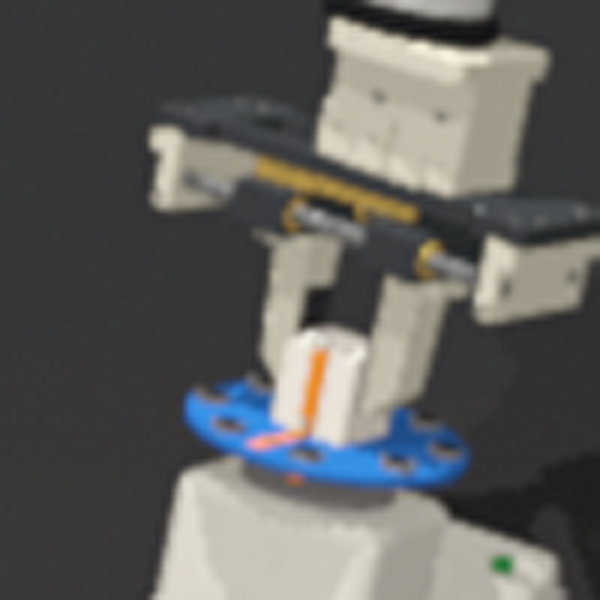

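Key is in the keyway and nothing blocks. Going down gently until it seats.

send_rows(series=[[0,0,0.002,0,0,0,0.8],[0,0,0.002,0,0,0,0.8],[0,0,0.001,0,0,0,0.8],[0,0,0,0,0,0,0.8]])

```text
time: 8.67
tool_pos: [0.6284, -0.019, 0.1205]
tool_rot: [-3.071, -0.519, 0.064]
contact_force: [-1.8, -0.6, -3.8]
opening: 0.0359
```

```bash
python3 ck.py
```

```text
t 8.6667 carousel in seat mm [-1.51  0.27  2.68] phi -6.95 tilt 0.02 F ex,ey,z [-3.5 -0.2 -2.4] T [ 0.04  0.92 -0.07] 0.0359
```

send_rows(series=[[0,0,0.001,0,0,0,0.8],[0,0,0.001,0,0,0,0.8],[0,0,0.001,0,0,0,0.8],[0,0,0,0,0,0,0.8]])

```text
time: 9.0
tool_pos: [0.6295, -0.0188, 0.1187]
tool_rot: [-3.072, -0.52, 0.065]
contact_force: [-10.5, -0.7, 4.5]
opening: 0.036
```

```bash
python3 ck.py
```

```text
t 9.0 carousel in seat mm [-1.46  0.28  0.59] phi -6.92 tilt 0.03 F ex,ey,z [-6.8  1.5  9.1] T [ 0.17  1.49 -0.02] 0.036
```

send_rows(series=[[0,0,0.0005,0,0,0,0.8],[0,0,0,0,0,0,0.4],[0,0,0,0,0,0,0.25],[0,0,0,0,0,0,0.25],[0,0,0,0,0,0,0.25]])

```text
time: 9.42
tool_pos: [0.6309, -0.0189, 0.1182]
tool_rot: [-3.072, -0.521, 0.065]
contact_force: [-0.3, -0.6, 0.5]
opening: 0.0582
```

```bash
python3 ck.py 12
```

```text
t 9.4167 carousel in seat mm [-0.54 -0.08 -0.46] phi -6.93 tilt 0.1 F ex,ey,z [-0.2 -0.6  0.6] T [-0.01  0.36 -0.08] 0.0582
```

View pics/scene12.png

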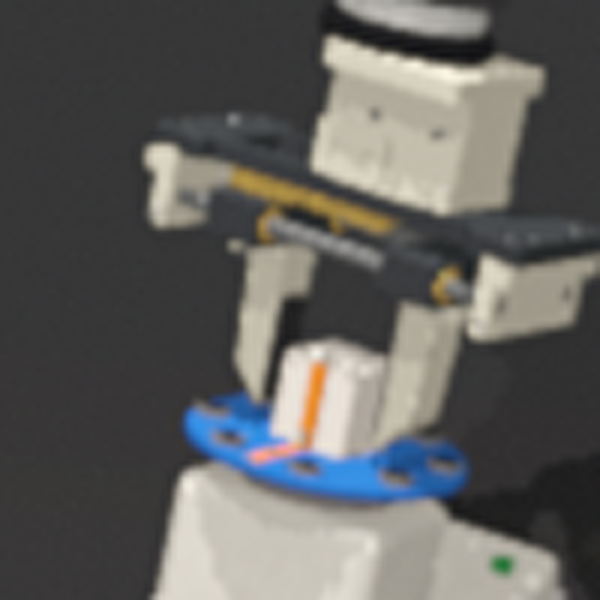

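send_rows(series=[[0,0,0,0,0,0,0.25],[0,0,-0.01,0,0,0,0.25],[0,0,-0.025,0,0,0,0.25],[0,0,-0.035,0,0,0,0.25],[0,0,-0.04,0,0,0,0.25]])

```text
time: 9.88
tool_pos: [0.5746, -0.0297, 0.2127]
tool_rot: [-3.071, -0.516, 0.064]
contact_force: [0.4, 0.6, 0.6]
opening: 0.0691
```

Run:
```python
from disc import *
d=cam('scene'); np.savez('/tmp/scene13.npz',**d)
p,R=target(0.)
M=R.as_matrix()
b,c,Q,C,o=disc(d,R,p,(230,235,300,275))
s=observe(); print(s['time'],s['tool_pos'],s['opening'])
save(d,'scene13',(210,180,310,280),6); im=cv2.imread('pics/scene13.png')
t=np.linspace(0,2*np.pi,721)
def draw(pts,col):
    q=(proj(d,pts)-[210,180]+.5)*6-.5; cv2.polylines(im,[np.round(q*16).astype(np.int32)],False,col,1,cv2.LINE_AA,4)
for h in (0,.006): draw(o+.062*(np.cos(t)[:,None]*C[:,0]+np.sin(t)[:,None]*C[:,1])+h*C[:,2],(0,255,0))
draw(np.array([o+.044*C[:,2]+.018*(a*C[:,0]+b*C[:,1]) for a,b in [(1,1),(1,-1),(-1,-1),(-1,1),(1,1)]]),(0,255,255))
cv2.imwrite('pics/scene13o.png',im)
```

```text
top plane: h at centre mm 7.0 (expect 6) tilt deg [-0.7 -0.2] n 170 rms 0.0035
9.9333 [ 0.57541347 -0.03078086  0.22137581] 0.06886772815178936
```

View pics/scene13o.png

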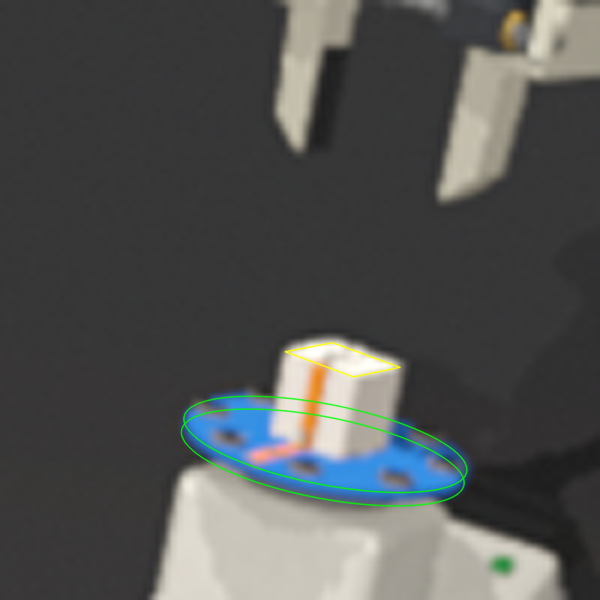

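Carousel is seated within 1 mm and 0.7°, and released. Now the key pad: shut the fingers and go above yellow with the tool pointing down.

Run:
```python
from plan import *
plan([.459,.294,.12],down(0),grip=1,nd=4)
```

```text
dist [-0.1164  0.3248 -0.1014] turn deg [ -4.67 -30.07   4.73] rows 10
[-0.0133, -0.0329, 0.0062, -0.0081, -0.0525, 0.0083, 1]
[-0.0132, -0.0328, 0.0066, -0.0081, -0.0525, 0.0083, 1]
[-0.0131, -0.0327, 0.007, -0.0081, -0.0525, 0.0083, 1]
[-0.013, -0.0327, 0.0074, -0.0081, -0.0525, 0.0083, 1]
[-0.0129, -0.0326, 0.0079, -0.0081, -0.0525, 0.0083, 1]
[-0.0127, -0.0326, 0.0083, -0.0081, -0.0525, 0.0083, 1]
[-0.0125, -0.0326, 0.0087, -0.0081, -0.0525, 0.0083, 1]
[-0.0123, -0.0325, 0.009, -0.0081, -0.0525, 0.0083, 1]
[-0.0121, -0.0325, 0.0094, -0.0081, -0.0525, 0.0083, 1]
[-0.0119, -0.0325, 0.0098, -0.0081, -0.0525, 0.0083, 1]
```

send_rows(series=[[-0.0133,-0.0329,0.0062,-0.0081,-0.0525,0.0083,1],[-0.0132,-0.0328,0.0066,-0.0081,-0.0525,0.0083,1],[-0.0131,-0.0327,0.007,-0.0081,-0.0525,0.0083,1],[-0.013,-0.0327,0.0074,-0.0081,-0.0525,0.0083,1],[-0.0129,-0.0326,0.0079,-0.0081,-0.0525,0.0083,1]])

```text
time: 10.35
tool_pos: [0.5169, 0.1336, 0.164]
tool_rot: [-3.103, -0.255, 0.034]
contact_force: [0.8, -0.2, 0.3]
opening: 0.0399
```

send_rows(series=[[-0.0127,-0.0326,0.0083,-0.0081,-0.0525,0.0083,1],[-0.0125,-0.0326,0.0087,-0.0081,-0.0525,0.0083,1],[-0.0123,-0.0325,0.009,-0.0081,-0.0525,0.0083,1],[-0.0121,-0.0325,0.0094,-0.0081,-0.0525,0.0083,1],[-0.0119,-0.0325,0.0098,-0.0081,-0.0525,0.0083,1]])

```text
time: 10.77
tool_pos: [0.4585, 0.2968, 0.1141]
tool_rot: [-3.138, 0.009, -0.001]
contact_force: [0.6, -0.2, -0.7]
opening: 0.0066
```

send_rows(series=[[0,0,0,0,0,0,1],[0,0,0,0,0,0,1],[0,0,0,0,0,0,1],[0,0,0,0,0,0,1]])

```text
time: 11.1
tool_pos: [0.4595, 0.2943, 0.1143]
tool_rot: [-3.137, 0.007, -0.001]
contact_force: [0.3, 0.2, -0.2]
opening: 0.0005
```

Run:
```python
from plan import *
d=cam('scene'); np.savez('/tmp/scene14.npz',**d); save(d,'scene14',(340,200,440,330),4.5)
s=observe(); print(s['time'],s['tool_pos'],s['tool_rot'],s['qpos'],s['contact_force'],s['opening'])
for z in (0,.025,.03,.035): print(z,(proj(d,s['tool_pos']+[0,0,z])-[340,200])*4.5)
for k,v in dict(y=(.459,.294),b=(.508,.281),g=(.445,.2445),r=(.495,.231)).items(): print(k,(proj(d,np.array([*v,.042]))-[340,200])*4.5)
t=cam('top'); save(t,'top14',(200,180,320,290),5)
```

```text
11.15 [0.45956545 0.2941811  0.1144208 ] [-3.13731738e+00  6.89056817e-03 -1.82977987e-03] [0.42456731 0.45826979 1.58160064 0.00754163 1.10623901 1.99381405] [-0.09650502  0.02624268  0.09939265] 0.00012379372804762617
0 [271.12049721 339.05568629]
0.025 [274.90060529 307.22260341]
0.03 [275.66667195 300.77139535]
0.035 [276.43613899 294.29155207]
y [260.86351466 426.75333989]
b [196.45116346 467.13251649]
g [201.36639085 375.90447808]
r [135.71279601 415.30761129]
```

View pics/scene14.png

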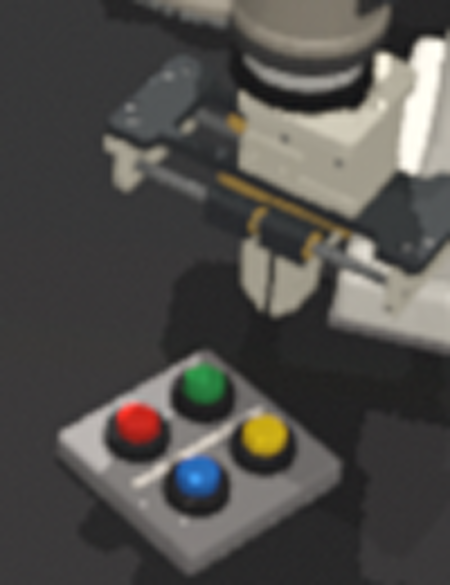

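send_rows(series=[[0.0005,-0.0015,0.03,0,0,0,1],[0,0,0.035,0,0,0,1],[0,0,0.02,0,0,0,1],[0,0,0,0,0,0,1]])

```text
time: 11.53
tool_pos: [0.4564, 0.2949, 0.0252]
tool_rot: [-3.141, 0.015, -0.002]
contact_force: [-0.4, -1.3, 1.2]
opening: 0.0003
```

Run:
```python
from plan import *
d=cam('scene'); save(d,'scene15',(340,200,440,330),4.5)
s=observe(); print(s['time'],s['tool_pos'],s['contact_force'])
```

```text
11.5833 [0.45791401 0.29572719 0.02751227] [-0.52345286  0.2996043   0.48934036]
```

View pics/scene15.png

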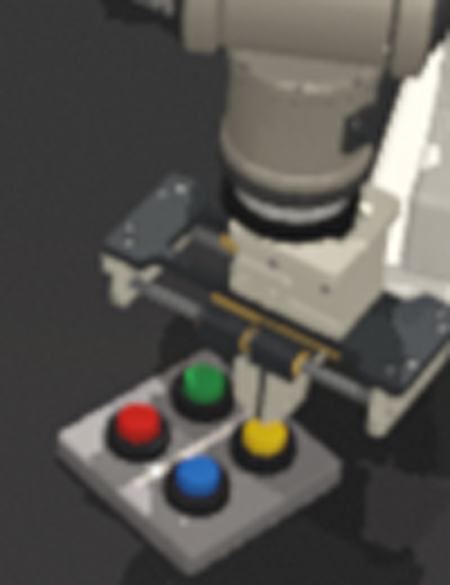

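send_rows(series=[[0,0,0.006,0,0,0,1],[0,0,0.004,0,0,0,1],[0,0,0,0,0,0,1]])

```text
time: 11.83
tool_pos: [0.4594, 0.2972, 0.0193]
tool_rot: [-3.137, 0.007, -0.001]
contact_force: [-0.4, 1.0, 0.4]
opening: 0.0003
```

send_rows(series=[[0,0,0.002,0,0,0,1],[0,0,0.002,0,0,0,1],[0,0,0,0,0,0,1]])

```text
time: 12.08
tool_pos: [0.4588, 0.2972, 0.0147]
tool_rot: [-3.137, 0.008, -0.0]
contact_force: [0.1, 1.3, -0.8]
opening: 0.0005
```

send_rows(series=[[0,0,0.002,0,0,0,1],[0,0,0,0,0,0,1]])

```text
time: 12.25
tool_pos: [0.4587, 0.2972, 0.0125]
tool_rot: [-3.138, 0.008, -0.0]
contact_force: [0.2, -0.3, -0.7]
opening: 0.0001
```

send_rows(series=[[0,0,0.002,0,0,0,1],[0,0,0.001,0,0,0,1],[0,0,0,0,0,0,1]])

```text
time: 12.5
tool_pos: [0.4589, 0.2973, 0.0096]
tool_rot: [-3.137, 0.008, -0.0]
contact_force: [-0.6, -0.4, 2.1]
opening: 0.0006
```

send_rows(series=[[0,0,0.002,0,0,0,1],[0,0,0,0,0,0,1]])

```text
time: 12.67
tool_pos: [0.4589, 0.2974, 0.0076]
tool_rot: [-3.137, 0.008, -0.0]
contact_force: [0.4, -1.0, 2.2]
opening: 0.0003
```

send_rows(series=[[0,0,0.002,0,0,0,1],[0,0,0,0,0,0,1]])

```text
time: 12.83
tool_pos: [0.459, 0.2973, 0.0056]
tool_rot: [-3.137, 0.008, -0.0]
contact_force: [0.3, 0.8, 2.8]
opening: 0.0006
```

send_rows(series=[[0,0,0.001,0,0,0,1],[0,0,0.001,0,0,0,1],[0,0,0,0,0,0,1]])

```text
time: 13.08
tool_pos: [0.459, 0.2974, 0.0048]
tool_rot: [-3.137, 0.007, -0.0]
contact_force: [-2.3, -0.4, 12.7]
opening: 0.0004
```

Run:
```python
from plan import *
d=cam('scene'); save(d,'scene16',(340,200,440,330),4.5)
s=observe(); print(s['time'],s['tool_pos'],s['contact_force'])
```

```text
13.1333 [0.45901373 0.29736016 0.00477737] [-1.80740832 -1.31535112 12.07728305]
```

View pics/scene16.png

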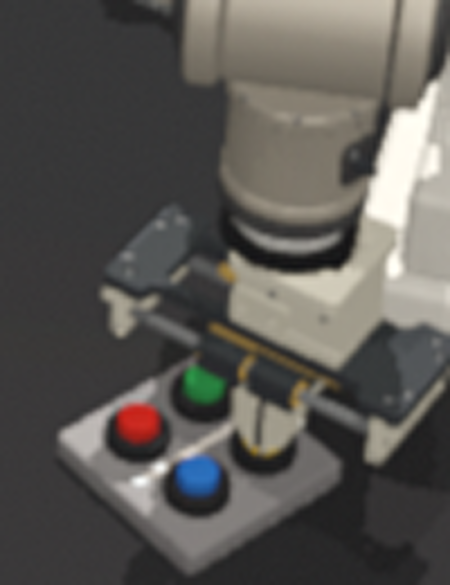

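send_rows(series=[[0,0,-0.015,0,0,0,1],[0,0,-0.015,0,0,0,1],[0.0255,0.008,0,0,0,0,1],[0.0255,0.0078,0,0,0,0,1],[0,0,0,0,0,0,1]])

```text
time: 13.55
tool_pos: [0.5141, 0.2801, 0.0334]
tool_rot: [-3.137, 0.004, -0.002]
contact_force: [-0.4, 0.3, 0.2]
opening: 0.0006
```

send_rows(series=[[0,0,0,0,0,0,1],[0,0,0,0,0,0,1]])

```text
time: 13.72
tool_pos: [0.5087, 0.281, 0.0323]
tool_rot: [-3.138, 0.011, -0.001]
contact_force: [-0.5, -0.2, 0.1]
opening: 0.0006
```

Run:
```python
from plan import *
d=cam('scene'); save(d,'scene17',(340,200,440,330),4.5)
s=observe(); print(s['time'],s['tool_pos'],s['contact_force'])
```

```text
13.7667 [0.50855047 0.28122118 0.03245566] [-0.26400736  0.96925483 -0.19173075]
```

View pics/scene17.png

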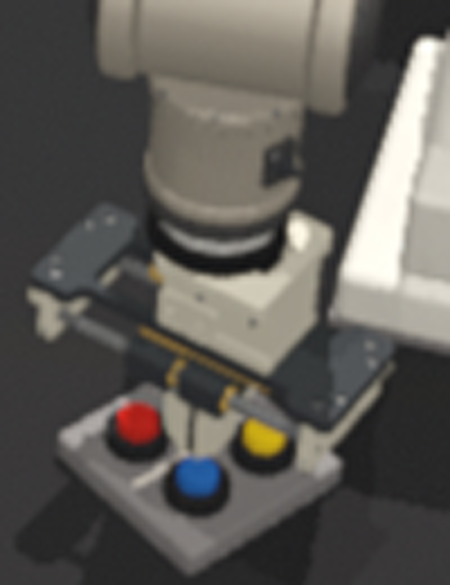

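send_rows(series=[[0,0,0.01,0,0,0,1],[0,0,0.009,0,0,0,1],[0,0,0.003,0,0,0,1],[0,0,0.002,0,0,0,1],[0,0,0.002,0,0,0,1]])

```text
time: 14.18
tool_pos: [0.509, 0.2814, 0.0067]
tool_rot: [-3.138, 0.01, 0.0]
contact_force: [-1.9, 0.3, 3.1]
opening: 0.0003
```

send_rows(series=[[0,0,0.001,0,0,0,1],[0,0,0.001,0,0,0,1],[0,0,0,0,0,0,1]])

```text
time: 14.43
tool_pos: [0.5096, 0.2815, 0.0053]
tool_rot: [-3.137, 0.008, -0.0]
contact_force: [-4.1, 0.2, 4.0]
opening: 0.0002
```

send_rows(series=[[0,0,0.001,0,0,0,1],[0,0,0.001,0,0,0,1],[0,0,0,0,0,0,1]])

```text
time: 14.68
tool_pos: [0.5098, 0.2815, 0.0047]
tool_rot: [-3.137, 0.007, -0.0]
contact_force: [-6.2, -2.1, 13.3]
opening: 0.0003
```

Run:
```python
from plan import *
d=cam('scene'); save(d,'scene18',(340,200,440,330),4.5)
s=observe(); print(s['time'],s['tool_pos'],s['contact_force'])
```

```text
14.7333 [0.50981384 0.28154372 0.00472355] [-5.85139632 -1.79389091 14.06678944]
```

View pics/scene18.png

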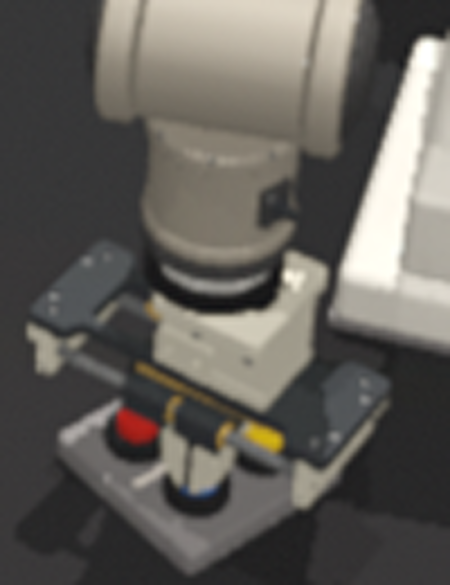

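send_rows(series=[[0,0,-0.015,0,0,0,1],[0,0,-0.015,0,0,0,1],[-0.02,0.012,0,0,0,0,1],[-0.0235,0.012,0,0,0,0,1],[-0.02,0.012,0,0,0,0,1]])

```text
time: 15.15
tool_pos: [0.4458, 0.2449, 0.0336]
tool_rot: [-3.137, 0.007, -0.0]
contact_force: [0.4, 0.2, 0.9]
opening: 0.0003
```

send_rows(series=[[0,0,0,0,0,0,1],[0,0,0,0,0,0,1],[0,0,0,0,0,0,1]])

```text
time: 15.4
tool_pos: [0.4479, 0.2457, 0.0339]
tool_rot: [-3.137, 0.006, -0.001]
contact_force: [0.6, -1.3, 0.4]
opening: 0.0004
```

Run:
```python
from plan import *
d=cam('scene'); save(d,'scene19',(340,200,440,330),4.5)
s=observe(); print(s['time'],s['tool_pos'],s['contact_force'])
```

```text
15.45 [0.44798057 0.24582283 0.03379919] [-0.35164071  0.03438562 -0.32388442]
```

View pics/scene19.png

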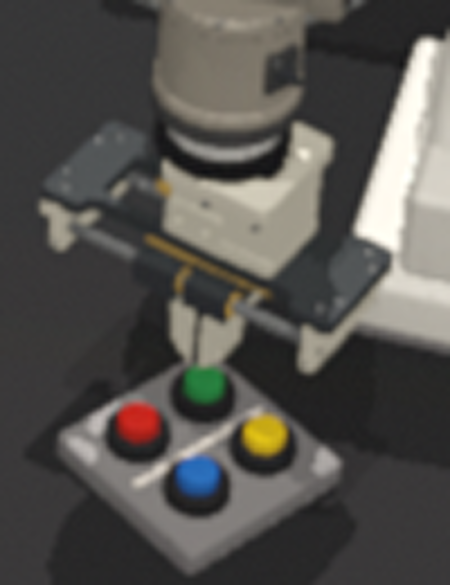

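send_rows(series=[[-0.001,0,0.01,0,0,0,1],[0,0,0.01,0,0,0,1],[0,0,0.003,0,0,0,1],[0,0,0.002,0,0,0,1],[0,0,0.002,0,0,0,1]])

```text
time: 15.87
tool_pos: [0.4454, 0.2455, 0.0063]
tool_rot: [-3.138, 0.008, -0.0]
contact_force: [-0.8, -0.4, 3.6]
opening: 0.0007
```

send_rows(series=[[0,0,0.001,0,0,0,1],[0,0,0.001,0,0,0,1],[0,0,0.001,0,0,0,1],[0,0,0,0,0,0,1]])

```text
time: 16.2
tool_pos: [0.4456, 0.2456, 0.0048]
tool_rot: [-3.137, 0.007, -0.0]
contact_force: [-3.2, -0.4, 11.4]
opening: 0.0004
```

Green has bottomed too. I'll retreat upwards and do the final check.

send_rows(series=[[0,0,-0.015,0,0,0,1],[0,0,-0.03,0,0,0,1],[0,0,-0.035,0,0,0,1],[0,0,-0.03,0,0,0,1],[0,0,0,0,0,0,1]])

```text
time: 16.62
tool_pos: [0.4495, 0.2463, 0.1193]
tool_rot: [-3.134, -0.002, -0.0]
contact_force: [2.0, -0.0, 0.0]
opening: 0.0007
```

send_rows(series=[[0,0,0,0,0,0,1],[0,0,0,0,0,0,1],[0,0,0,0,0,0,1]])

```text
time: 16.87
tool_pos: [0.4452, 0.2446, 0.1122]
tool_rot: [-3.138, 0.011, -0.0]
contact_force: [0.1, -0.2, -0.0]
opening: 0.0003
```

Run:
```python
from disc import *
from fr import L
d=cam('scene'); p,R=target(0.); disc(d,R,p,(230,235,300,275))
save(d,'scene20',(200,190,440,370),3.3)
s=observe(); print(s['time'],s['tool_pos'],s['contact_force'],abs(s['qvel']).max())
t=cam('top'); t0=L('top0')
for n,roi in [('dish',(320,240,350,268)),('bottle',(238,138,270,170)),('rack',(395,140,445,182)),('box',(148,170,205,255))]:
    x0,y0,x1,y1=roi; print(n,'mean abs diff',np.abs(t['color'][y0:y1,x0:x1].astype(int)-t0['color'][y0:y1,x0:x1]).mean().round(1))
b,c,Q,C,o=disc(t,R,p,(300,140,400,220))
A=np.c_[2*Q[:,:2],np.ones(len(Q))]; x=np.linalg.lstsq(A,(Q[:,:2]**2).sum(1),rcond=None)[0]; print('top disc centre offset mm',(x[:2]*1e3).round(1),'r',np.sqrt(x[2]+x[:2]@x[:2])*1e3)
save(t,'top20',(230,120,440,280),3.8)
```

```text
top plane: h at centre mm 6.8 (expect 6) tilt deg [-1.1 -0.3] n 180 rms 0.0036
16.9167 [0.44512832 0.24464742 0.1121108 ] [-0.84717618  0.26720246 -0.05324998] 0.004888171556573324
dish mean abs diff 14.6
bottle mean abs diff 7.4
rack mean abs diff 7.4
box mean abs diff 9.2
top plane: h at centre mm 5.8 (expect 6) tilt deg [0.4 0.1] n 552 rms 0.0036
top disc centre offset mm [-0.2  0.3] r 47.273868359640176
```

View pics/scene20.png

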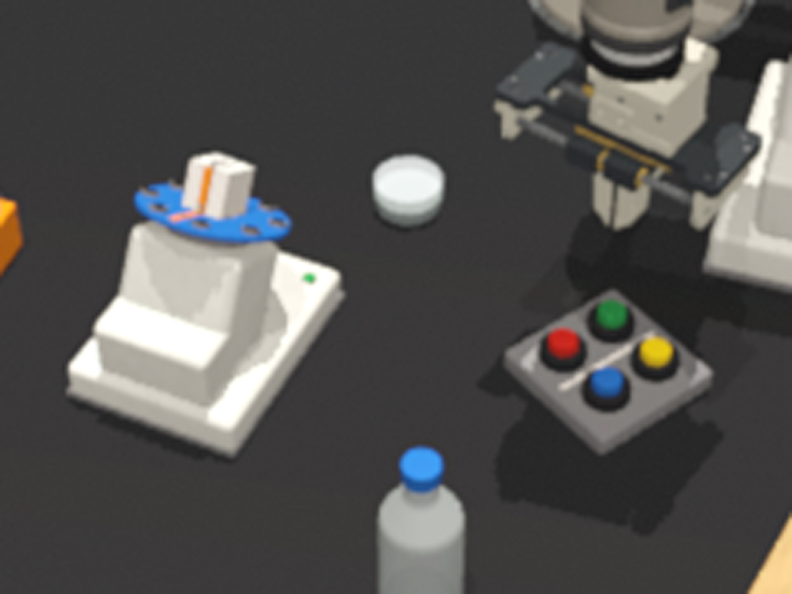

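View pics/top20.png

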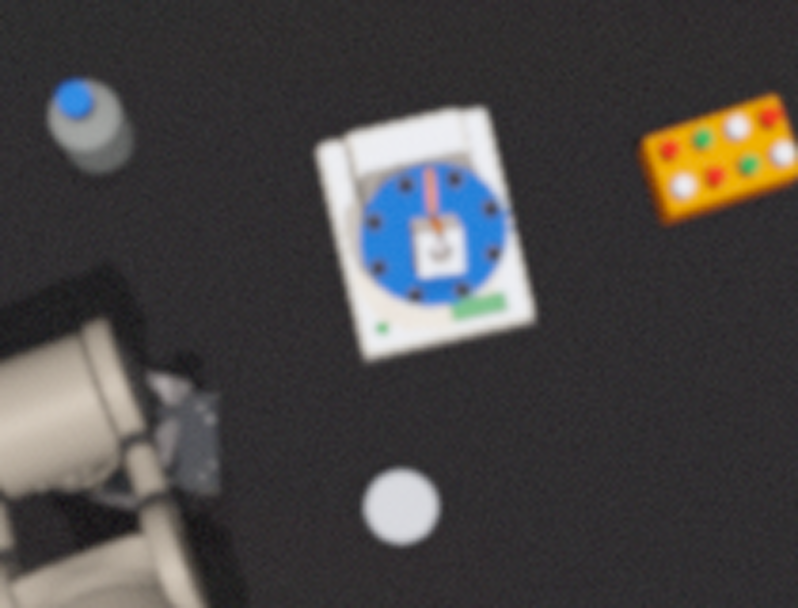

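```bash
python3 -c "
from cell import workorder
print(workorder.hand_in())"
```

```text
the job is handed in; nothing more can be done
None
```

The carousel is home on the middle-sized rotator's shaft and released. The yellow, blue and green keys were then each pressed to the stop, in that order, and the job is handed in. The hand-in reported no verdict.

- **Carousel:** about 11 N of contact built up as it came down on the flange. The last pictures put its underside within about 1 mm of the seat and its tilt within about 1°. The keyway sits on the key.
- **Keys:** each pressed key stopped at 11–14 N. All four look up again, and red was not touched.
- **Bystanders:** I saw no movement in the last pictures. The dish spot differed most from the start picture (14.6, against 7–9 for the others), but its centre is at the same pixel (335,253), so I put that down to shadow.
- **Checks that disagreed:**
  - The real fingertips sit about 30 mm short of the reported TCP. My first grasp therefore closed above the hub. I found this in the images and allowed for it from then on.
  - The two cameras differed by about 5 mm on the key centres, so I aimed between them.
  - The final circle fit in the top view gave a 47 mm radius instead of 62 mm, so I did not rely on it.

The clock stood at about 17 s of the 72 s allowed.

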